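Find and mark the balance point of a drying bar

TASK

The drying bar will hang from a single hook, so find where it balances: with light pushes on its ends, slide it along its stand, neither gripping it nor lifting it off, until its low left end tips up and the bar, left alone, stays level on the steel ridge, touching neither side rest. Then mark that point: gently set the red clip astride the bar right over the ridge and let go, leaving the bar level and still. Leave the jars, bowl and jar lifter alone.

Things in the scene. Friction and masses are not known exactly. Their poses are not given: they have to be found in the camera images.
- stand: Fixed wooden balancing stand, base 90 x 330 x 15 mm, origin at the centre of its underside, y along the bar (to its left end), z up. Steel ridge in the middle, a dark wooden rest either side. Guide cheeks at ridge and rests let the bar slide only lengthways: 2 mm clearance, 6 mm thick (14 to 20 mm from the middle line), tops 10 mm above the ridge top at the ridge, 24 mm at the rests.
- ridge (a point): Centre of the flat top of the steel ridge (the fulcrum), 60 mm above the table; y along the bar, x across, z up. The top is only 12 mm long along y: left alone, the bar stays level only while its centre of gravity is over these 12 mm; otherwise it tips about 4 degrees onto a side rest. A bar that has just tipped may rock for a few seconds: wait till it lies still.
- left_rest (a point): Centre of the top of the left side rest: 140 mm from the ridge along +y, 10 mm lower than the ridge top, 16 mm long along y.
- right_rest (a point): The same for the right side rest, at -y.
- bar: Loose birch bar 24 wide (x) x 420 long (y) x 26 mm tall, blue band near each end; origin: centre of its underside. 0.4 kg, waxed: slides at about 1 N. A hidden slug puts its centre of gravity up to 45 mm either side of its middle. Starts left end down, middle about 80 mm left (+y) of the ridge. Over 12 N on it is too rough. A finger pressing an end keeps it from tipping: back off to see.
- bar_left (a point): Centre of the bar's left (+y) end face, 13 mm above its underside.
- bar_right (a point): Centre of the bar's right (-y) end face, 13 mm above its underside.
- clip: Loose red saddle clip, 25 g, standing on its two legs; origin: centre at foot level, z up; its y goes along the bar (half a turn is the same). Legs 12 mm long, 20 mm along y, inner faces 17 mm either side of the middle (5 mm room beside the bar). Top plate 46 x 20 x 6 mm, upper face 18 mm above the feet; on it a grip post 16 x 16 x 32 mm. Over 20 N on the bar is too rough.
- clip_seat (a point): Centre of the underside of the clip's top plate, 12 mm above its feet: this rests on the bar's top face (86 mm above the table at the ridge) when the clip is seated.
- jar_xl: Largest open glass jar, 120 mm diameter, 200 mm tall, origin at its underside; leave alone.
- jar_l: Large open glass jar, 100 mm diameter, 160 mm tall; leave alone.
- jar_m: Middle open glass jar, 84 mm diameter, 120 mm tall; leave alone.
- jar_s: Small open glass jar, 68 mm diameter, 85 mm tall; leave alone.
- bowl: Brown ceramic bowl, 170 mm diameter, 65 mm tall; leave alone.
- lifter: Stainless jar lifter lying flat, about 220 x 100 x 12 mm; leave alone.

How it is judged:
On the way, in this order (a step that is already met when the one before it is completed fails the run):
1. the bar has been slid until it lies level on the ridge, untouched, the clip not yet on it (angle between bar's own z axis and vertical below 0.05 rad and x of bar in the frame of ridge between -0.008 and 0.008 m and z of bar in the frame of ridge between -0.004 and 0.005 m and contact force between each of the fingers, clip and bar below 0.05 N and contact force between the fingers and clip below 0.05 N), for 0.3 s.
2. the clip sits astride the bar over the ridge (y of clip_seat in the frame of ridge between -0.006 and 0.006 m and x of clip_seat in the frame of ridge between -0.008 and 0.008 m and z of clip_seat in the frame of ridge between 0.0225 and 0.0295 m and angle between clip's own z axis and vertical below 0.08 rad and contact force between the fingers and clip below 0.05 N), for 0.2 s.
At the end, for the whole second after the job is handed in: The bar lies level (within 0.05 rad) and at rest on the ridge, off both side rests; the clip sits upright astride it, seated on its top face, its middle within 6 mm of the ridge's centre along the bar (8 mm across); both are released (all of step 2 and angle between bar's own z axis and vertical below 0.05 rad and x of bar in the frame of ridge between -0.008 and 0.008 m and z of bar in the frame of ridge between -0.004 and 0.005 m and linear speed of each of bar, clip below 0.01 m/s and angular speed of bar below 0.1 rad/s and contact force between the fingers and bar below 0.05 N); the robot touches nothing.
It fails at once if the bar is lifted off the stand (z of bar in the frame of ridge above 0.015 m).
It fails at once if the bar is pushed with more than 12 N or gripped (contact force between any of the fingers, the arm and bar above 12 N).
It fails at once if the clip is pressed on the bar with more than 20 N (contact force between clip and bar above 20 N).
It fails at once if a jar, the bowl or the jar lifter is moved more than 20 mm (distance of any of jar_xl, jar_l, jar_m, jar_s, bowl, lifter from where it was at the start of the episode above 0.02 m).
It also fails if it takes over 72 s, if anything falls off the work surface, if the arm or the gripper's body presses on something with over 40 N, if the wrist force passes 120 N, or if a joint passes its speed limit or range.

ROBOT

A 7-joint arm with a two-finger parallel gripper is mounted at the origin on the work surface. World frame = base frame: x ahead of the robot, y to its left, z up, the work surface at z = 0. Lengths are in m, angles in rad, forces in N, time in s.
With the tool pointing down it reaches from about 0.375 to 0.925 m from the base axis. Payload 3.1 kg.
Tool frame: the origin (TCP) lies on the centre line of the jaws, within the pads' length; the fingertips stand 8 mm ahead of it and the grasp point (between the pads) lies 11 mm behind it (r.tip_reach is the x of the fingertips in the tool frame, in m); x points along the fingers, z is the direction in which the jaws open and shut, and the axes are right-handed (so a half turn about x gives the same grasp; the last joint's range is limited). The gripper opens to 85 mm and grips with 20 to 120 N. Pads are 22 mm wide; open, the fingers measure 114 mm over their backs; the gripper's body (76 mm by 85 mm) begins 54 mm behind the grasp point. The pads swing forward as they close: fully open they stand 13 mm farther back than shut.
Start: joints at [-1.257, 0.383, 0.044, 1.598, -0.018, 1.161, -0.05], TCP at [0.26, 0.596, 0.239] pointing down, gripper open.
Joint ranges: [-2.61, 2.61], [-0.41, 2.15], [-1.48, 1.57], [0, 2.5], [-1.57, 4.71], [0.05, 1.97], [-2.85, 2.85]. Speed limits (rad/s): [2.79, 2.79, 3.14, 3.14, 3.14, 3.14, 3.14].

INTERFACE

Orientations are given as a rotation vector (axis times angle).
In Python, from cell import r, cams gives the robot as it stands. The module is installed in compiled form; this text tells all that it offers.
- The arm moves only by the shell command python3 -m handwheel 'ROWS' [FORCE]. ROWS is JSON, a list of rows, each an object with "xyz": the shift along the tool's x, y, z in units of 30 mm (1.0 is 30 mm), a list of three; "twist": the turn, a rotation vector about the tool's x, y, z in units of 8 degrees (1.0 is 8 degrees), a list of three; "hand": the closure in counts, from 0 (fully open) to 255 (shut). A call has 1 to 8 rows; each row is the pose to reach, as a shift and turn from the pose measured when the call began, along the tool's axes at that moment; what a row does not reach only later rows make up. A row lasts 1/10 s, in which the tool goes at most 50 mm and 8.59 degrees, less where a joint would pass 70% of its speed; a pose out of reach is approached as far as the arm can. A call with a gripper value outside its range is refused whole. The fingers move at their own pace and stop on an object; FORCE is the grip in N (left out, the last holds). Time passes only in rows, so rows that repeat a pose let the fingers close. It gives the time, the measured TCP pose, the force and the opening at its end, in the units of the state.
- r.get_state(): the state, without advancing time (a new reading comes with each control period).
- cams.capture(name): name is "scene" or "top" or "wrist"; returns a dict with "frame" (420x560x3 uint8, red, green, blue), "mtx" (3x3 intrinsics, pixels), "dist_coeffs" ([k1, k2, p1, p2, k3] as OpenCV has them; the pictures are not rectified), "world_from_camera" (4x4, takes a point from camera to world coordinates). Camera axes: x right, y up, looking along -z (the intrinsics and any distortion apply to the point x, -y, -z); pixel columns grow to the right and rows downward; lengths in m; the calibration is good to about 2 mm. A picture is of the moment at which its call begins. There is no depth.
- r.hand_in(): hands the job in, once; it reports no verdict.
The state is a dict: "t": time; "joint_pos": joint angles; "qd": joint speeds; "joint_torque": joint torques, N m; "eef_pos": TCP position; "ee_rot": TCP orientation; "wrist_force": force on the tool from outside, world axes, zero at the start; "torque": the same for the moment, N m; "gripper_width": finger opening in m.
Only numpy, scipy, OpenCV 4.12 (cv2) and the standard library are available. Lean on these libraries where they do the work, as an engineer would, in place of code of your own. Each camera call takes 0.05 s, during which the arm holds its last target.

## Working session

There is one attempt and no reset: what is moved stays moved. The work goes in short steps, Python scripts to look and compute and a shell command to move; the robot and the scene stay as the last step left them, time stands still between calls to the robot, and variables do not carry over. Pictures are saved under pics/ and viewed, and the job is handed in when it is done.

```bash
mkdir -p pics && ls && cat > h.py <<'E'
import numpy as np, cv2
from cell import r, cams
def cap(n,fn=None):
    c=cams.capture(n)
    if fn: cv2.imwrite('pics/'+fn+'.png',c['frame'][:,:,::-1])
    return c
def ray(c,u,v):
    p=cv2.undistortPoints(np.array([[[u,v]]],float),np.array(c['mtx']),np.array(c['dist_coeffs']))[0,0]
    T=np.array(c['world_from_camera']); d=T[:3,:3]@np.array([p[0],-p[1],-1.]); return T[:3,3],d
def onz(c,u,v,z):
    o,d=ray(c,u,v); return o+d*(z-o[2])/d[2]
def px(c,P):
    T=np.array(c['world_from_camera']); q=T[:3,:3].T@(np.array(P,float)-T[:3,3]); q=np.array([q[0],-q[1],-q[2]])
    return cv2.projectPoints(q[None],np.zeros(3),np.zeros(3),np.array(c['mtx']),np.array(c['dist_coeffs']))[0][0,0]
E
python3 - <<'E'
from h import *
s=r.get_state(); print(s, r.tip_reach)
for n in ['scene','top','wrist']:
    c=cap(n,n+'0'); print(n,np.round(c['world_from_camera'],3).tolist(), np.round(c['mtx'],1).tolist(),c['dist_coeffs'])
E
```

```text
pics
{'t': 0.0, 'joint_pos': array([-1.25680258,  0.38385841,  0.0438365 ,  1.59960146, -0.01791046,
        1.16119351, -0.04990923]), 'qd': array([ 0.00010146,  0.00032598, -0.00056965,  0.00044213,  0.00046344,
        0.00080531, -0.00042552]), 'joint_torque': array([ 4.43377085e-04, -4.33463037e+01,  1.02482960e+00, -2.49516213e+01,
        1.06976414e-02,  1.12006333e-02,  1.18691478e-06]), 'eef_pos': array([0.25979477, 0.59480451, 0.23785931]), 'ee_rot': array([-0.90237025,  1.37851035,  0.89978225]), 'wrist_force': array([ 0.42999627, -0.14516365,  0.55640313]), 'torque': array([-0.06774437,  0.02560155, -0.02375028]), 'gripper_width': 0.0854130456488657} 0.008
scene [[-0.733, -0.532, 0.424, 1.221], [0.68, -0.584, 0.443, 0.671], [0.012, 0.613, 0.79, 1.254], [0.0, 0.0, 0.0, 1.0]] [[448.8, 0.0, 275.5], [0.0, 448.8, 210.7], [0.0, 0.0, 1.0]] [0.03404594 0.         0.         0.         0.        ]
top [[0.017, 0.987, -0.159, 0.341], [-1.0, 0.018, 0.002, 0.006], [0.005, 0.159, 0.987, 1.516], [0.0, 0.0, 0.0, 1.0]] [[443.9, 0.0, 281.7], [0.0, 443.9, 199.7], [0.0, 0.0, 1.0]] [-0.08340935  0.          0.          0.          0.        ]
wrist [[0.399, -0.873, -0.281, 0.187], [0.917, 0.379, 0.125, 0.627], [-0.002, -0.307, 0.952, 0.372], [0.0, 0.0, 0.0, 1.0]] [[321.5, 0.0, 279.6], [0.0, 321.5, 209.2], [0.0, 0.0, 1.0]] [-0.07215777  0.          0.          0.          0.        ]
```

View pics/scene0.png

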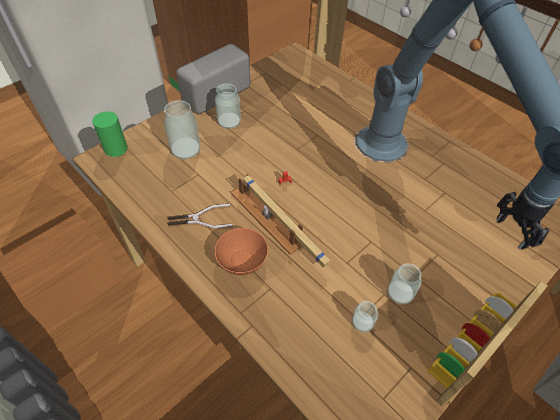

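View pics/top0.png

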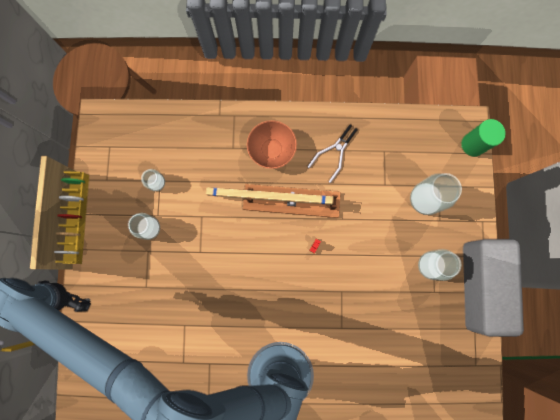

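View pics/wrist0.png

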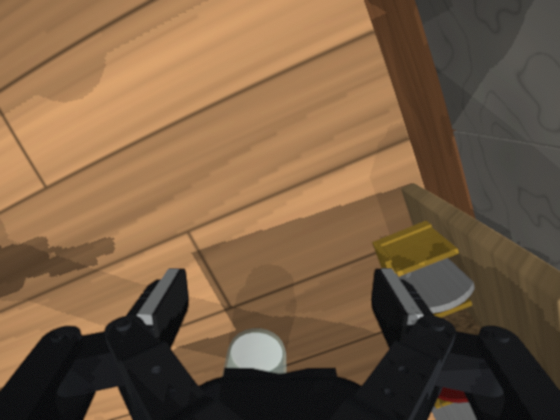

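The overview pictures show the bar running from about (210,191) at its left end to (332,200) at its right end in the top view, with the clip at (315,245). The jars are at (152,180), (143,226), (435,195) and (440,265). Next I'll measure with colour masks and a zoom.

```bash
cat >> h.py <<'E'
def blobs(c,name,amin=4):
    h=cv2.cvtColor(c['frame'],cv2.COLOR_RGB2HSV)
    rng={'blue':((100,110,60),(125,255,255)),'red':((170,150,80),(180,255,255)),'red2':((0,200,110),(4,255,255))}
    m=cv2.inRange(h,*[np.array(x) for x in rng[name]])
    if name=='red': m|=cv2.inRange(h,np.array((0,200,100)),np.array((4,255,255)))
    n,l,st,ce=cv2.connectedComponentsWithStats(m)
    return [(ce[i].round(1).tolist(),st[i].tolist()) for i in range(1,n) if st[i][4]>=amin],m
def crop(c,fn,x0,y0,x1,y1,k):
    cv2.imwrite('pics/'+fn+'.png',cv2.resize(c['frame'][y0:y1,x0:x1,::-1],None,fx=k,fy=k,interpolation=cv2.INTER_CUBIC))
E
python3 - <<'E'
from h import *
c=cap('top'); crop(c,'topz',195,170,355,270,5)
print(blobs(c,'blue')[0],blobs(c,'red')[0])
c=cap('scene'); crop(c,'scenez',225,160,345,275,5)
print(blobs(c,'blue')[0],blobs(c,'red')[0])
E
```

```text
[([214.5, 191.5], [214, 189, 2, 6, 12]), ([323.3, 199.8], [322, 197, 3, 7, 13])] [([313.8, 247.2], [313, 246, 3, 3, 5])]
[([250.1, 182.2], [248, 181, 6, 4, 10]), ([320.4, 255.2], [318, 253, 6, 5, 14])] [([471.5, 325.0], [470, 325, 4, 1, 4]), ([466.0, 327.5], [465, 326, 3, 4, 4]), ([474.8, 328.0], [474, 327, 2, 3, 4]), ([477.2, 338.8], [476, 338, 3, 2, 4]), ([482.2, 341.5], [481, 340, 4, 4, 6])]
```

View pics/topz.png

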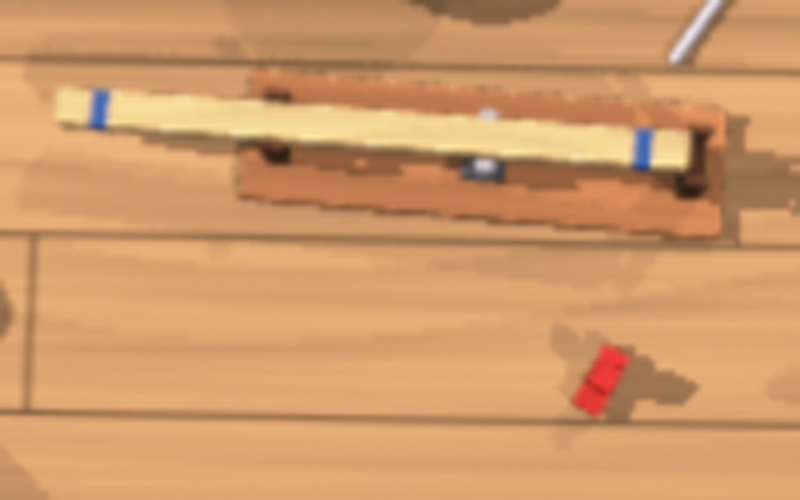

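View pics/scenez.png

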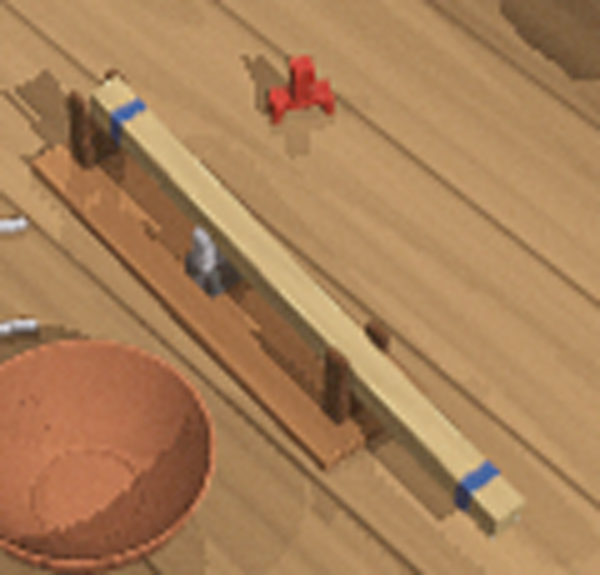

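```bash
python3 - <<'E'
from h import *
c=cap('top')
f=lambda x,y:((x+.5)/5-.5+195,(y+.5)/5-.5+170)
P=[onz(c,*f(*p),.015) for p in [(250,72),(725,107),(720,237),(238,197)]]
print('base',np.round(P,4).tolist(),np.mean(P,0))
a=((P[0]+P[3])-(P[1]+P[2]))/2;print(np.linalg.norm(a),np.degrees(np.arctan2(a[1],a[0])))
a2=((P[0]+P[1])-(P[3]+P[2]))/2;print(np.linalg.norm(a2))
for n,p,z in [('ridge cheeks',(487,113),.07),('',(484,165),.07),('left',(277,95),.08),('',(277,155),.08),('right',(698,132),.08),('',(690,187),.08),
  ('barL',(56,107),.06),('barR',(690,150),.1)]: print(n,np.round(onz(c,*f(*p),z),4))
for n,p,z in [('clip',(601,380),.018)]+[('c',q,.018) for q in [(605,344),(630,358),(597,417),(572,403)]]: print(n,np.round(onz(c,*f(*p),z),4))
for n,p in [('xl?',(427,200)),('437',(432,268)),('s',(152,184)),('m',(143,229)),('bowl',(271,150))]: print(n,np.round(onz(c,*p,0),3))
c=cap('scene');f=lambda x,y:((x+.5)/5-.5+225,(y+.5)/5-.5+160)
for n,p,z in [('bandL',(478,478),.08),('bandR',(127,111),.095),('cornL',(522,505),.073),('cornR',(110,85),.1),('clip',(301,100),.018),('feet',(277,118),0),('feet',(331,108),0),('base',(35,160),.015),('',(328,465),.015),('',(360,440),.015)]: print(n,np.round(onz(c,*f(*p),z),4))
E
```

```text
base [[0.635, 0.1314, 0.015], [0.6164, -0.1962, 0.015], [0.5262, -0.1924, 0.015], [0.5479, 0.137, 0.015]] [ 0.58140248 -0.03004965  0.015     ]
0.3291429780268516 86.49329710686254
0.08876779953885063
ridge cheeks [ 0.5994 -0.0309  0.07  ]
 [ 0.5645 -0.0294  0.07  ]
left [0.6072 0.1077 0.08  ]
 [0.5672 0.1066 0.08  ]
right [ 0.5875 -0.1696  0.08  ]
 [ 0.5508 -0.1642  0.08  ]
barL [0.6001 0.2567 0.06  ]
barR [ 0.5721 -0.1619  0.1   ]
clip [ 0.4274 -0.1115  0.018 ]
c [ 0.4518 -0.114   0.018 ]
c [ 0.4426 -0.131   0.018 ]
c [ 0.4026 -0.109   0.018 ]
c [ 0.4117 -0.0921  0.018 ]
xl? [ 0.593 -0.505  0.   ]
437 [ 0.358 -0.516  0.   ]
s [0.632 0.458 0.   ]
m [0.474 0.479 0.   ]
bowl [ 0.762  0.043 -0.   ]
bandL [0.6059 0.2321 0.08  ]
bandR [ 0.577  -0.1305  0.095 ]
cornL [0.5964 0.2612 0.073 ]
cornR [ 0.5728 -0.153   0.1   ]
clip [ 0.4323 -0.1057  0.018 ]
feet [ 0.4464 -0.1161  0.    ]
feet [ 0.4098 -0.0962  0.    ]
base [ 0.6126 -0.1947  0.015 ]
 [0.637  0.1349 0.015 ]
 [0.608  0.1352 0.015 ]
```

```bash
cat >> h.py <<'E'
from scipy.spatial.transform import Rotation as R
RID=np.array([.5815,-.030]); YAW=86.5
def plan(P,jaw=None):
    """jaw: world angle (deg) of tool z; tool x down"""
    s=r.get_state(); M=R.from_rotvec(s['ee_rot']).as_matrix(); p=s['eef_pos']
    print('t %.2f pos %s jaw %.1f w %.4f F %s'%(s['t'],np.round(p,4),np.degrees(np.arctan2(M[1,2],M[0,2])),s['gripper_width'],np.round(s['wrist_force'],2)))
    if P is None: return
    print('xyz',np.round(M.T@(np.array(P)-p)/.03,3), 'dist',np.linalg.norm(np.array(P)-p))
    if jaw is not None:
        a=np.radians(jaw); x=np.array([0,0,-1.]); z=np.array([np.cos(a),np.sin(a),0]); D=np.stack([x,np.cross(z,x),z],1)
        print('twist',np.round(np.degrees(R.from_matrix(M.T@D).as_rotvec())/8,3))
def rid(y,x=0,z=0):
    a=np.radians(YAW); ey=np.array([np.cos(a),np.sin(a)]); ex=np.array([np.sin(a),-np.cos(a)])
    return [*(RID+ey*y+ex*x),z]
E
python3 - <<'E'
from h import *
s=r.get_state(); print(np.round(R.from_rotvec(s['ee_rot']).as_matrix(),3).tolist())
for j in (-3.5,176.5): plan(rid(.330,0,.2),j)
print(rid(.33))
E
```

```text
[[-0.0, -0.916, 0.4], [-0.001, 0.4, 0.916], [-1.0, 0.0, -0.001]]
t 0.35 pos [0.26   0.5955 0.2389] jaw 66.4 w 0.0854 F [ 0.14 -0.99  0.15]
xyz [  1.3   -14.385  -4.487] dist 0.4537275202497842
twist [ 8.739e+00 -4.000e-03  3.000e-03]
t 0.35 pos [0.26   0.5955 0.2389] jaw 66.4 w 0.0854 F [ 0.14 -0.99  0.15]
xyz [  1.3   -14.385  -4.487] dist 0.4537275202497842
twist [-1.3761e+01 -3.0000e-03 -5.0000e-03]
[np.float64(0.6016460180465028), np.float64(0.2993844834792161), 0]
```

```bash
python3 -m handwheel '[{"xyz":[0,-6,-1.9],"twist":[3,0,0],"hand":255},{"xyz":[0,-6,-1.9],"twist":[3,0,0],"hand":255},{"xyz":[0,-6,-1.9],"twist":[3,0,0],"hand":255},{"xyz":[1.3,-14.39,-4.49],"twist":[8.74,0,0],"hand":255},{"xyz":[1.3,-14.39,-4.49],"twist":[8.74,0,0],"hand":255},{"xyz":[1.3,-14.39,-4.49],"twist":[8.74,0,0],"hand":255},{"xyz":[1.3,-14.39,-4.49],"twist":[8.74,0,0],"hand":255},{"xyz":[1.3,-14.39,-4.49],"twist":[8.74,0,0],"hand":255}]'
python3 - <<'E'
from h import *
plan(rid(.33,0,.2),-3.5)
E
```

```text
t: 1.15
eef_pos: [0.5619, 0.3335, 0.2071]
ee_rot: [0.012, 1.571, -0.012]
wrist_force: [0.8, 0.7, 0.4]
gripper_width: 0.0
t 1.15 pos [0.5619 0.3335 0.2071] jaw -0.9 w 0.0000 F [0.81 0.66 0.36]
xyz [ 0.238 -1.118  1.342] dist 0.052884071399833095
twist [ 0.326  0.002 -0.001]
```

```bash
python3 -m handwheel '[{"xyz":[0.24,-1.1,1.34],"twist":[0.33,0,0],"hand":255},{"xyz":[0.24,-1.1,1.34],"twist":[0.33,0,0],"hand":255},{"xyz":[2.5,-1.12,1.34],"twist":[0.33,0,0],"hand":255},{"xyz":[5.1,-1.12,1.34],"twist":[0.33,0,0],"hand":255},{"xyz":[5.1,-1.12,1.34],"twist":[0.33,0,0],"hand":255},{"xyz":[5.1,-1.12,1.34],"twist":[0.33,0,0],"hand":255}]'
python3 - <<'E'
from h import *
plan(rid(.305,0,.056),-3.5)
c=cap('scene'); crop(c,'s1',225,150,385,270,5)
c=cap('top'); crop(c,'t1',180,160,340,220,5)
E
```

```text
t: 1.75
eef_pos: [0.5945, 0.2968, 0.0458]
ee_rot: [0.041, 1.585, -0.054]
wrist_force: [-1.3, -0.9, -0.8]
gripper_width: 0.0001
t 1.75 pos [0.5945 0.2968 0.0458] jaw -3.5 w 0.0001 F [-1.29 -0.87 -0.84]
xyz [-0.338 -0.735  0.229] dist 0.025232668419476773
twist [ 0.003 -0.103  0.064]
```

View pics/s1.png

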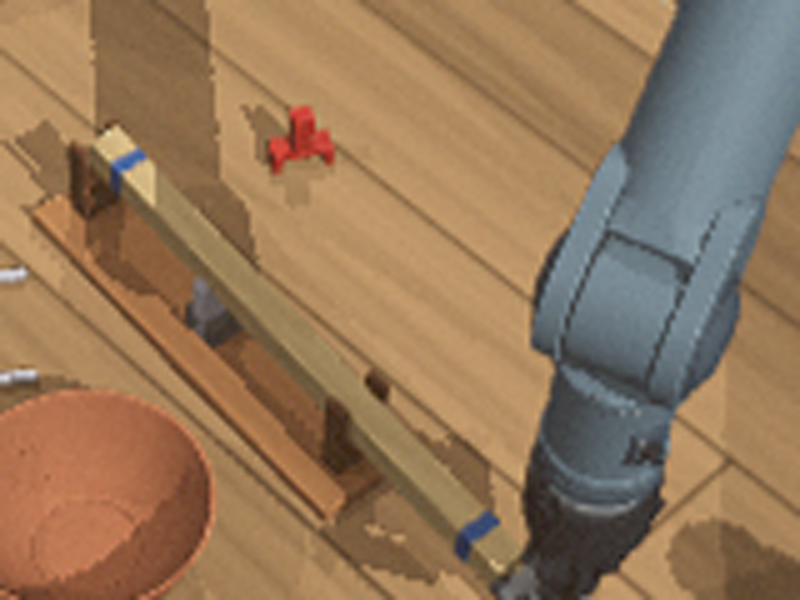

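View pics/t1.png

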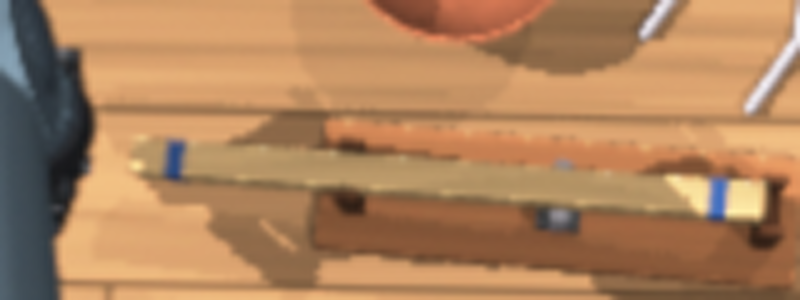

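```bash
python3 -m handwheel '[{"xyz":[-0.34,-0.3,0.23],"twist":[0,-0.1,0.06],"hand":255},{"xyz":[-0.34,-0.55,0.23],"twist":[0,-0.1,0.06],"hand":255},{"xyz":[-0.34,-0.67,0.23],"twist":[0,-0.1,0.06],"hand":255},{"xyz":[-0.34,-0.77,0.23],"twist":[0,-0.1,0.06],"hand":255}]'
cat >> h.py <<'E'
def bar(fn=None):
    out=[]
    for n in ('scene','top'):
        c=cap(n)
        if fn and n=='scene': crop(c,fn,225,150,385,270,5)
        bs=[b for b in blobs(c,'blue',3)[0]]
        a=np.radians(YAW); ey=np.array([np.cos(a),np.sin(a),0]); ex=np.array([np.sin(a),-np.cos(a),0])
        o3=np.array([*RID,0]); res=[]
        for b,st in bs:
            o,d=ray(c,*b); t=((o3-o)@ex)/(d@ex) if n=='scene' else (.086-o[2])/d[2]
            P=o+d*t; res.append((b,st[4],round(float((P-o3)@ey)*1e3,1),round(float(P[2])*1e3,1) if n=='scene' else round(float((P-o3)@ex)*1e3,1)))
        print(n,[x for x in res if abs(x[2])<330])
    plan(None); p=r.get_state()['eef_pos']; q=np.array([*(p[:2]-RID),0]); print('tcp in ridge y %.1f x %.1f z %.1f'%(q@ey*1e3,q@ex*1e3,p[2]*1e3))
E
python3 - <<'E'
from h import *
bar()
E
```

```text
t: 2.25
eef_pos: [0.6077, 0.2749, 0.0661]
ee_rot: [0.056, 1.555, -0.043]
wrist_force: [-0.6, -0.3, -0.3]
gripper_width: 0.0001
scene [([250.3, 182.0], 9, -101.2, 92.2), ([319.0, 255.8], 6, 252.0, 54.3)]
top [([214.5, 191.5], 12, 253.8, -2.7), ([323.3, 199.8], 13, -103.4, -2.0)]
t 2.35 pos [0.6068 0.275  0.0648] jaw -3.6 w -0.0001 F [-1.14 -1.17 -1.09]
tcp in ridge y 306.0 x 6.6 z 64.8
```

```bash
python3 - <<'E'
from h import *
plan(rid(.302,-.002,.057),-3.5)
plan(rid(.276,-.002,.057),-3.5)
E
```

```text
t 2.35 pos [0.6068 0.275  0.0648] jaw -3.6 w -0.0001 F [-1.14 -1.17 -1.09]
xyz [ 0.254 -0.135 -0.291] dist 0.012267800985139382
twist [-0.01   0.095 -0.055]
t 2.35 pos [0.6068 0.275  0.0648] jaw -3.6 w -0.0001 F [-1.14 -1.17 -1.09]
xyz [ 0.248 -1.001 -0.289] dist 0.03213530286571256
twist [-0.01   0.095 -0.055]
```

```bash
python3 -m handwheel '[{"xyz":[0.25,-0.1,-0.29],"twist":[0,0.09,-0.05],"hand":255},{"xyz":[0.25,-0.2,-0.29],"twist":[0,0.09,-0.05],"hand":255},{"xyz":[0.25,-0.3,-0.29],"twist":[0,0.09,-0.05],"hand":255},{"xyz":[0.25,-0.4,-0.29],"twist":[0,0.09,-0.05],"hand":255},{"xyz":[0.25,-0.52,-0.29],"twist":[0,0.09,-0.05],"hand":255},{"xyz":[0.25,-0.65,-0.29],"twist":[0,0.09,-0.05],"hand":255},{"xyz":[0.25,-0.8,-0.29],"twist":[0,0.09,-0.05],"hand":255},{"xyz":[0.25,-0.9,-0.29],"twist":[0,0.09,-0.05],"hand":255}]'
python3 - <<'E'
from h import *
bar('s2')
E
```

```text
t: 3.15
eef_pos: [0.5967, 0.2479, 0.0571]
ee_rot: [0.05, 1.569, -0.049]
wrist_force: [0.0, 1.2, -0.1]
gripper_width: -0.0002
scene [([246.7, 178.0], 9, -121.5, 95.1), ([315.2, 250.2], 5, 233.2, 63.9)]
top [([221.1, 191.3], 11, 232.2, -0.3), ([329.9, 200.4], 15, -125.1, -2.3)]
t 3.25 pos [0.5967 0.2473 0.0571] jaw -3.6 w -0.0000 F [ 0.25  0.54 -0.29]
tcp in ridge y 277.7 x -1.7 z 57.1
```

View pics/s2.png

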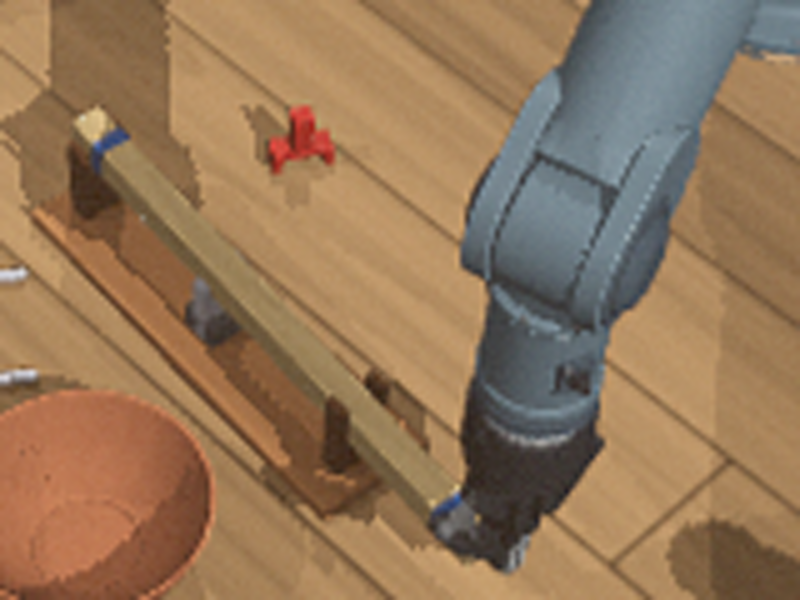

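```bash
python3 -m handwheel '[{"xyz":[0,-0.1,0],"twist":[0,0,0],"hand":255},{"xyz":[0,-0.2,0],"twist":[0,0,0],"hand":255},{"xyz":[0,-0.27,0],"twist":[0,0,0],"hand":255},{"xyz":[0,-0.27,0],"twist":[0,0,0],"hand":255},{"xyz":[0,0.0,0],"twist":[0,0,0],"hand":255},{"xyz":[0,0,0],"twist":[0,0,0],"hand":255},{"xyz":[0,0,0],"twist":[0,0,0],"hand":255},{"xyz":[0,0,0],"twist":[0,0,0],"hand":255}]'
python3 - <<'E'
from h import *
bar('s3')
E
```

```text
t: 4.05
eef_pos: [0.5966, 0.2468, 0.0568]
ee_rot: [0.049, 1.57, -0.051]
wrist_force: [-0.5, -0.6, 0.4]
gripper_width: 0.0002
scene [([245.3, 176.3], 9, -129.4, 97.1), ([313.1, 249.1], 15, 223.9, 59.1)]
top [([223.5, 191.5], 12, 224.3, -0.3), ([332.5, 200.3], 15, -133.6, -1.3)]
t 4.15 pos [0.5967 0.2468 0.0569] jaw -3.7 w 0.0005 F [ 0.19  0.28 -0.05]
tcp in ridge y 277.2 x -1.7 z 56.9
```

```bash
python3 -m handwheel '[{"xyz":[0,-0.2,0],"twist":[0,0,0],"hand":255},{"xyz":[0,-0.32,0],"twist":[0,0,0],"hand":255},{"xyz":[0,-0.44,0],"twist":[0,0,0],"hand":255},{"xyz":[0,-0.54,0],"twist":[0,0,0],"hand":255},{"xyz":[0,-0.54,0],"twist":[0,0,0],"hand":255},{"xyz":[0,-0.25,0],"twist":[0,0,0],"hand":255},{"xyz":[0,-0.25,0],"twist":[0,0,0],"hand":255},{"xyz":[0,-0.25,0],"twist":[0,0,0],"hand":255}]'
python3 - <<'E'
from h import *
bar('s4')
E
```

```text
t: 4.95
eef_pos: [0.596, 0.2395, 0.0566]
ee_rot: [0.048, 1.57, -0.051]
wrist_force: [-0.9, 0.3, 0.8]
gripper_width: -0.0001
scene [([243.5, 175.0], 11, -140.0, 94.7), ([311.1, 247.1], 15, 214.5, 59.4)]
top [([226.2, 191.5], 12, 215.5, 0.4), ([335.3, 200.6], 17, -142.8, -1.5)]
t 5.05 pos [0.5961 0.2389 0.0567] jaw -3.7 w 0.0000 F [-0.17  1.16  0.38]
tcp in ridge y 269.3 x -1.9 z 56.7
```

```bash
python3 -m handwheel '[{"xyz":[0,-0.2,0],"twist":[0,0,0],"hand":255},{"xyz":[0,-0.32,0],"twist":[0,0,0],"hand":255},{"xyz":[0,-0.44,0],"twist":[0,0,0],"hand":255},{"xyz":[0,-0.54,0],"twist":[0,0,0],"hand":255},{"xyz":[0,-0.54,0],"twist":[0,0,0],"hand":255},{"xyz":[0,-0.25,0],"twist":[0,0,0],"hand":255},{"xyz":[0,-0.25,0],"twist":[0,0,0],"hand":255},{"xyz":[0,-0.25,0],"twist":[0,0,0],"hand":255}]'
python3 - <<'E'
from h import *
bar('s5')
E
```

```text
t: 5.85
eef_pos: [0.5955, 0.2318, 0.0565]
ee_rot: [0.048, 1.57, -0.051]
wrist_force: [0.0, 0.2, 0.3]
gripper_width: -0.0
scene [([242.6, 175.9], 7, -146.0, 84.9), ([309.3, 240.5], 13, 203.3, 83.9)]
top [([228.5, 190.5], 12, 208.3, 4.3), ([337.8, 201.9], 13, -151.2, -5.2)]
t 5.95 pos [0.5956 0.2311 0.0565] jaw -3.7 w -0.0002 F [ 0.68 -0.04  0.36]
tcp in ridge y 261.5 x -1.9 z 56.5
```

View pics/s5.png

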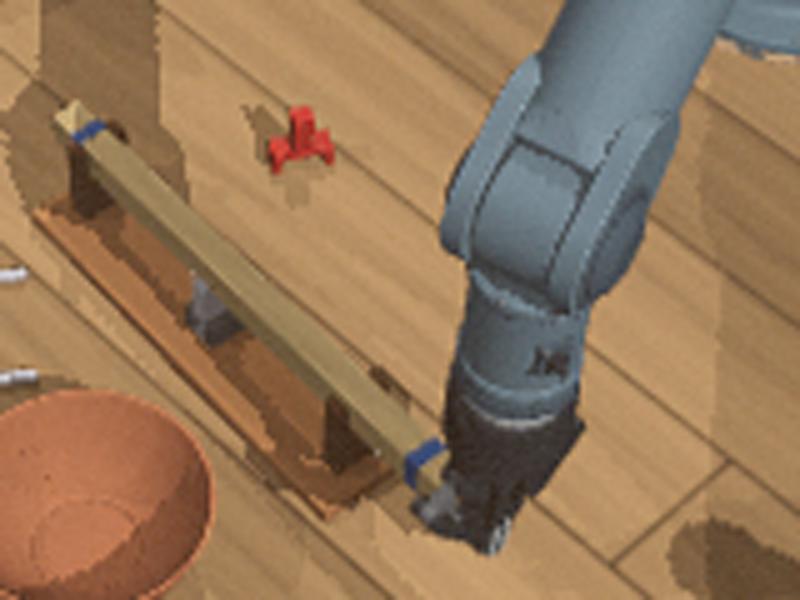

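```bash
python3 -m handwheel '[{"xyz":[0,0.3,0],"twist":[0,0,0],"hand":255},{"xyz":[0,0.3,0],"twist":[0,0,0],"hand":255},{"xyz":[0,0.3,0],"twist":[0,0,0],"hand":255},{"xyz":[0,0.3,0],"twist":[0,0,0],"hand":255},{"xyz":[0,0.3,0],"twist":[0,0,0],"hand":255},{"xyz":[0,0.3,0],"twist":[0,0,0],"hand":255},{"xyz":[0,0.3,0],"twist":[0,0,0],"hand":255}]'
python3 - <<'E'
from h import *
bar('s6')
E
```

```text
t: 6.65
eef_pos: [0.5961, 0.2398, 0.0565]
ee_rot: [0.049, 1.57, -0.052]
wrist_force: [-0.1, 0.4, -0.1]
gripper_width: -0.0001
scene [([242.2, 175.0], 9, -148.1, 87.8), ([309.3, 242.5], 13, 204.4, 73.9)]
top [([228.5, 190.5], 12, 208.3, 4.3), ([337.7, 201.5], 15, -150.8, -3.9)]
t 6.75 pos [0.5962 0.2399 0.0565] jaw -3.7 w -0.0001 F [0.61 1.02 0.12]
tcp in ridge y 270.3 x -1.8 z 56.5
```

```bash
python3 -m handwheel '[{"xyz":[0,0,0],"twist":[0,0,0],"hand":255},{"xyz":[0,0,0],"twist":[0,0,0],"hand":255},{"xyz":[0,0,0],"twist":[0,0,0],"hand":255},{"xyz":[0,0,0],"twist":[0,0,0],"hand":255},{"xyz":[0,0,0],"twist":[0,0,0],"hand":255},{"xyz":[0,0,0],"twist":[0,0,0],"hand":255},{"xyz":[0,0,0],"twist":[0,0,0],"hand":255},{"xyz":[0,0,0],"twist":[0,0,0],"hand":255}]'
python3 - <<'E'
from h import *
bar('s7')
bar()
E
```

```text
t: 7.55
eef_pos: [0.5962, 0.24, 0.0565]
ee_rot: [0.049, 1.57, -0.052]
wrist_force: [0.0, 0.3, 0.1]
gripper_width: -0.0004
scene [([242.2, 175.1], 10, -148.1, 87.2), ([309.4, 242.2], 14, 204.7, 75.9)]
top [([228.5, 191.5], 12, 208.0, 1.0), ([337.8, 201.2], 16, -151.1, -2.9)]
t 7.65 pos [0.5962 0.2399 0.0565] jaw -3.7 w -0.0003 F [-0.19  0.84  0.92]
tcp in ridge y 270.3 x -1.8 z 56.5
scene [([242.4, 174.9], 8, -146.8, 89.4), ([309.7, 242.8], 13, 206.2, 74.3)]
top [([228.5, 190.8], 13, 208.2, 3.3), ([337.7, 201.5], 15, -150.8, -3.9)]
t 7.75 pos [0.5962 0.24   0.0565] jaw -3.7 w 0.0001 F [-0.79  0.2  -0.26]
tcp in ridge y 270.4 x -1.9 z 56.5
```

View pics/s7.png

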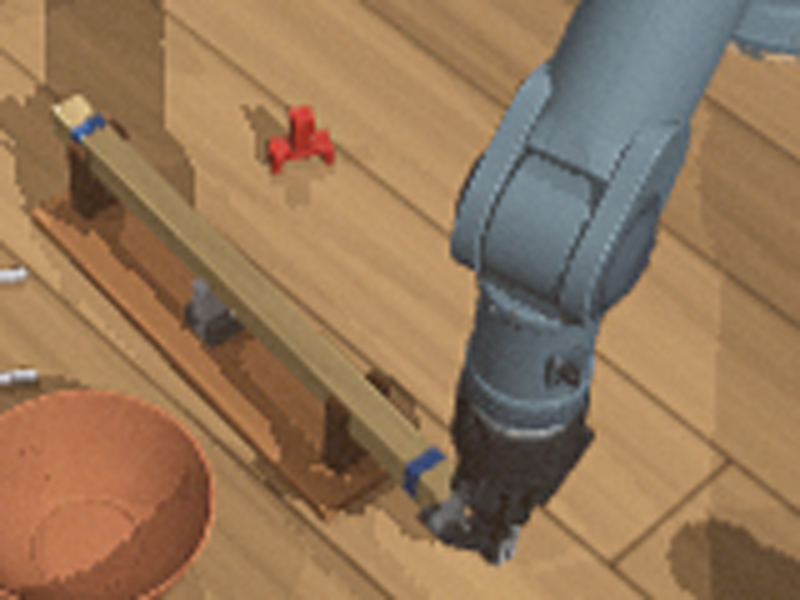

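```bash
python3 -m handwheel '[{"xyz":[0,0,0],"twist":[0,0,0],"hand":255},{"xyz":[0,0,0],"twist":[0,0,0],"hand":255},{"xyz":[0,0,0],"twist":[0,0,0],"hand":255},{"xyz":[0,0,0],"twist":[0,0,0],"hand":255}]' >/dev/null
python3 - <<'E'
from h import *
bar();bar();bar()
E
python3 -m handwheel '[{"xyz":[0,0,0],"twist":[0,0,0],"hand":255},{"xyz":[0,0,0],"twist":[0,0,0],"hand":255},{"xyz":[0,0,0],"twist":[0,0,0],"hand":255},{"xyz":[0,0,0],"twist":[0,0,0],"hand":255}]' > /dev/null
python3 - <<'E'
from h import *
bar();bar()
E
```

```text
scene [([242.2, 175.1], 10, -148.1, 87.2), ([309.4, 242.2], 14, 204.7, 75.9)]
top [([228.5, 190.5], 12, 208.3, 4.3), ([337.7, 201.5], 15, -150.8, -3.9)]
t 8.25 pos [0.5962 0.2399 0.0565] jaw -3.7 w 0.0002 F [ 0.52 -0.76  0.38]
tcp in ridge y 270.3 x -1.8 z 56.5
scene [([242.0, 176.0], 7, -149.8, 81.2), ([309.7, 240.8], 13, 205.2, 84.3)]
top [([228.5, 190.5], 12, 208.3, 4.3), ([337.8, 201.6], 13, -151.1, -4.2)]
t 8.35 pos [0.5961 0.24   0.0565] jaw -3.7 w 0.0001 F [-0.01 -0.49 -0.29]
tcp in ridge y 270.3 x -1.9 z 56.5
scene [([242.0, 176.0], 7, -149.8, 81.2), ([309.7, 240.8], 13, 205.2, 84.3)]
top [([228.5, 190.5], 12, 208.3, 4.3), ([337.7, 201.5], 15, -150.8, -3.9)]
t 8.45 pos [0.5962 0.2399 0.0565] jaw -3.7 w -0.0003 F [-0.35 -0.35  0.01]
tcp in ridge y 270.3 x -1.8 z 56.5
scene [([242.0, 175.5], 8, -149.5, 83.9), ([309.7, 241.8], 13, 205.7, 79.3)]
top [([228.5, 191.0], 12, 208.1, 2.6), ([337.8, 201.2], 16, -151.1, -2.9)]
t 8.95 pos [0.5961 0.2399 0.0565] jaw -3.7 w 0.0001 F [-0.57 -0.74  0.03]
tcp in ridge y 270.3 x -1.9 z 56.5
scene [([242.4, 174.9], 8, -146.8, 89.4), ([309.6, 242.8], 14, 205.8, 73.8)]
top [([228.5, 190.8], 13, 208.2, 3.3), ([337.8, 201.2], 16, -151.1, -2.9)]
t 9.05 pos [0.5962 0.2399 0.0565] jaw -3.7 w -0.0001 F [-0.61 -0.78  0.63]
tcp in ridge y 270.3 x -1.8 z 56.5
```

```bash
python3 -m handwheel '[{"xyz":[0,-0.3,0],"twist":[0,0,0],"hand":255},{"xyz":[0,-0.5,0],"twist":[0,0,0],"hand":255},{"xyz":[0,-0.58,0],"twist":[0,0,0],"hand":255},{"xyz":[0,-0.65,0],"twist":[0,0,0],"hand":255},{"xyz":[0,-0.71,0],"twist":[0,0,0],"hand":255},{"xyz":[0,-0.71,0],"twist":[0,0,0],"hand":255},{"xyz":[0,-0.3,0],"twist":[0,0,0],"hand":255},{"xyz":[0,0,0],"twist":[0,0,0],"hand":255}]'
python3 - <<'E'
from h import *
bar();bar()
E
python3 -m handwheel '[{"xyz":[0,0.3,0],"twist":[0,0,0],"hand":255},{"xyz":[0,0.3,0],"twist":[0,0,0],"hand":255},{"xyz":[0,0.3,0],"twist":[0,0,0],"hand":255},{"xyz":[0,0.3,0],"twist":[0,0,0],"hand":255}]' > /dev/null
python3 - <<'E'
from h import *
bar();bar('s8')
E
```

```text
t: 9.85
eef_pos: [0.5961, 0.2408, 0.0564]
ee_rot: [0.048, 1.57, -0.052]
wrist_force: [0.3, 0.0, 0.1]
gripper_width: 0.0002
scene [([242.0, 176.0], 7, -149.8, 81.2), ([309.3, 239.1], 14, 202.6, 90.9)]
top [([229.4, 190.7], 13, 205.3, 3.8), ([338.5, 202.0], 14, -153.5, -5.3)]
t 9.95 pos [0.5957 0.2434 0.0563] jaw -3.4 w 0.0002 F [-0.03  0.86  0.03]
tcp in ridge y 273.8 x -2.5 z 56.3
scene [([242.0, 176.0], 7, -149.8, 81.2), ([309.0, 239.0], 13, 201.3, 89.9)]
top [([229.4, 190.7], 13, 205.3, 3.8), ([338.5, 202.0], 14, -153.5, -5.3)]
t 10.05 pos [0.5959 0.2408 0.0563] jaw -3.6 w 0.0001 F [ 0.22 -0.03  0.67]
tcp in ridge y 271.2 x -2.2 z 56.3
scene [([242.1, 175.9], 7, -149.1, 82.2), ([308.9, 238.9], 15, 200.8, 89.9)]
top [([229.4, 190.7], 13, 205.3, 3.8), ([338.5, 202.0], 14, -153.5, -5.3)]
t 10.55 pos [0.5965 0.2493 0.0563] jaw -3.6 w -0.0002 F [ 0.09 -0.3  -0.27]
tcp in ridge y 279.7 x -2.1 z 56.3
scene [([242.2, 176.0], 6, -148.5, 82.2), ([309.1, 238.8], 14, 201.6, 91.4)]
top [([229.4, 190.7], 13, 205.3, 3.8), ([338.5, 202.0], 14, -153.5, -5.3)]
t 10.65 pos [0.5965 0.2494 0.0563] jaw -3.6 w 0.0003 F [-0.26 -0.46 -0.15]
tcp in ridge y 279.8 x -2.1 z 56.3
```

```bash
python3 - <<'E'
from h import *
c=cap('scene'); crop(c,'s9',230,165,330,255,8)
c=cap('top'); crop(c,'t9',220,180,350,215,6)
E
```

```text
(no output)
```

View pics/s9.png

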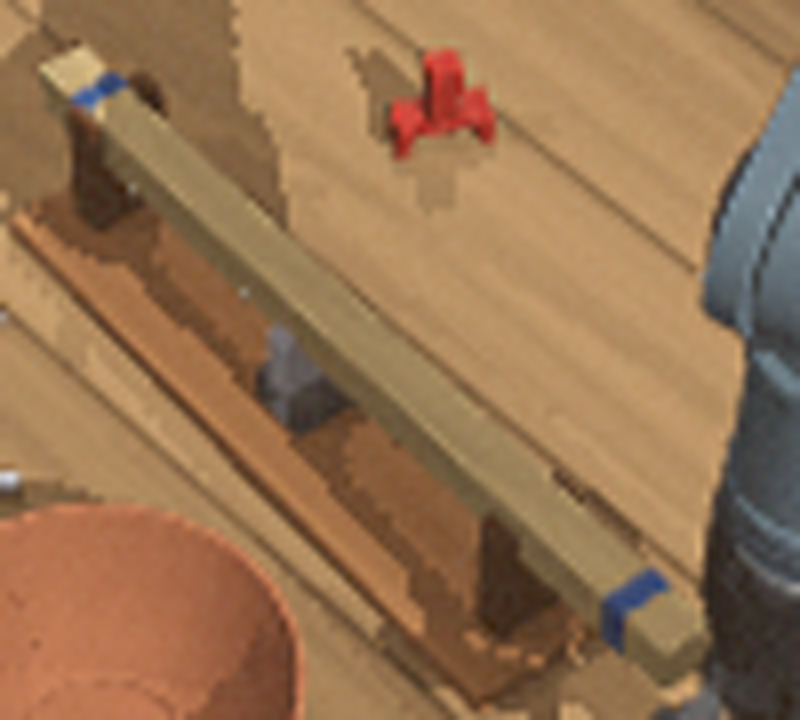

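View pics/t9.png

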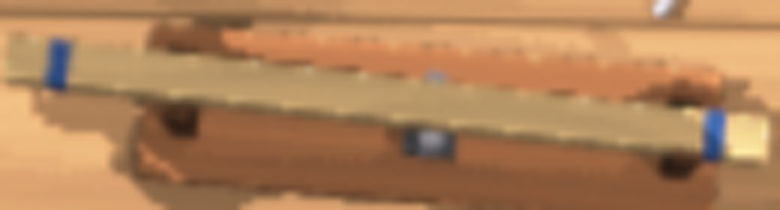

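```bash
python3 - <<'E'
from h import *
c=cap('top')
for L,zl,Rr,zr in [((229.4,190.7),.102,(338.5,202),.0746),((214.5,191.5),.066,(323.3,199.8),.0946),((228.5,190.8),.086,(337.7,201.4),.086)]:
    a=onz(c,*L,zl);b=onz(c,*Rr,zr);d=a-b;print(a,b,np.degrees(np.arctan2(d[1],d[0])),np.linalg.norm(d[:2]))
    print('x at y=-.03',b[0]+d[0]*(-.03-b[1])/d[1], 'mid y',(a+b)[1]/2)
print(px(c,rid(-.215,0,.06)))
plan(rid(-.215,-.001,.15),-3.5)
E
```

```text
[0.59498008 0.17276453 0.102     ] [ 0.56860264 -0.18438389  0.0746    ] 85.7760498302326 0.35812116065453514
x at y=-.03 0.5800047666710427 mid y -0.0058096827764927
[0.59788041 0.22652656 0.066     ] [ 0.57178886 -0.13225967  0.0946    ] 85.84067452390866 0.3597336883918299
x at y=-.03 0.5792253548452267 mid y 0.04713344260839336
[0.59747265 0.1775947  0.086     ] [ 0.56873803 -0.18026299  0.086     ] 85.40921494449996 0.35900948136831695
x at y=-.03 0.5808035761163524 mid y -0.0013341445014429798
[355.94599529 203.06095926]
t 10.80 pos [0.5964 0.2496 0.0563] jaw -3.6 w -0.0003 F [-0.96 -0.64 -0.07]
xyz [ -3.079 -16.509   0.061] dist 0.503805131100164
twist [-0.01  -0.002  0.02 ]
```

```bash
sed -i 's/^RID=.*/RID=np.array([.580,-.030]); YAW=85.9/' h.py && python3 -m handwheel '[{"xyz":[-1.6,0,0],"twist":[0,0,0],"hand":255},{"xyz":[-3.1,0,0],"twist":[0,0,0],"hand":255},{"xyz":[-3.6,-0.3,0],"twist":[0.05,0,0],"hand":255},{"xyz":[-3.6,-2,0],"twist":[0.05,0,0],"hand":255},{"xyz":[-3.6,-3.6,0],"twist":[0.05,0,0],"hand":255},{"xyz":[-3.6,-5.2,0],"twist":[0.05,0,0],"hand":255},{"xyz":[-3.6,-6.8,0],"twist":[0.05,0,0],"hand":255},{"xyz":[-3.6,-8.4,0],"twist":[0.05,0,0],"hand":255}]'
python3 - <<'E'
from h import *
plan(rid(-.215,-.001,.15),-4.1)
E
```

```text
t: 11.6
eef_pos: [0.58, -0.0038, 0.1649]
ee_rot: [0.053, 1.57, -0.057]
wrist_force: [0.9, -0.2, -0.2]
gripper_width: 0.0002
t 11.60 pos [ 0.58   -0.0038  0.1649] jaw -4.0 w 0.0002 F [ 0.86 -0.2  -0.17]
xyz [ 0.516 -8.036  0.017] dist 0.24158797544746205
twist [ 0.012 -0.002  0.019]
```

```bash
python3 -m handwheel '[{"xyz":[0.4,-2,0],"twist":[0,0,0],"hand":255},{"xyz":[0.4,-4,0],"twist":[0,0,0],"hand":255},{"xyz":[0.4,-6,0],"twist":[0,0,0],"hand":255},{"xyz":[0.5,-7.5,0],"twist":[0,0,0],"hand":255},{"xyz":[0.5,-8.15,0.02],"twist":[0,0,0],"hand":255},{"xyz":[0.5,-8.15,0.02],"twist":[0,0,0],"hand":255},{"xyz":[0.5,-8.15,0.02],"twist":[0,0,0],"hand":255},{"xyz":[1.5,-8.15,0.02],"twist":[0,0,0],"hand":255}]'
python3 - <<'E'
from h import *
plan(rid(-.218,-.001,.060),-4.1)
bar('s10')
E
```

```text
t: 12.4
eef_pos: [0.5675, -0.2483, 0.1241]
ee_rot: [0.051, 1.561, -0.057]
wrist_force: [0.1, -0.9, 0.8]
gripper_width: -0.0
t 12.40 pos [ 0.5675 -0.2483  0.1241] jaw -4.0 w -0.0000 F [ 0.15 -0.86  0.8 ]
xyz [ 2.137  0.031 -0.157] dist 0.06427955717664176
twist [0.018 0.066 0.025]
scene [([242.2, 176.0], 6, -153.0, 76.1), ([309.1, 238.8], 16, 202.3, 92.6)]
top [([229.3, 190.2], 13, 205.9, 4.8), ([338.5, 202.2], 13, -153.5, -2.9)]
t 12.50 pos [ 0.5612 -0.2438  0.1167] jaw -3.8 w -0.0002 F [-0.83  0.76 -1.14]
tcp in ridge y -214.6 x -3.5 z 116.7
```

View pics/s10.png

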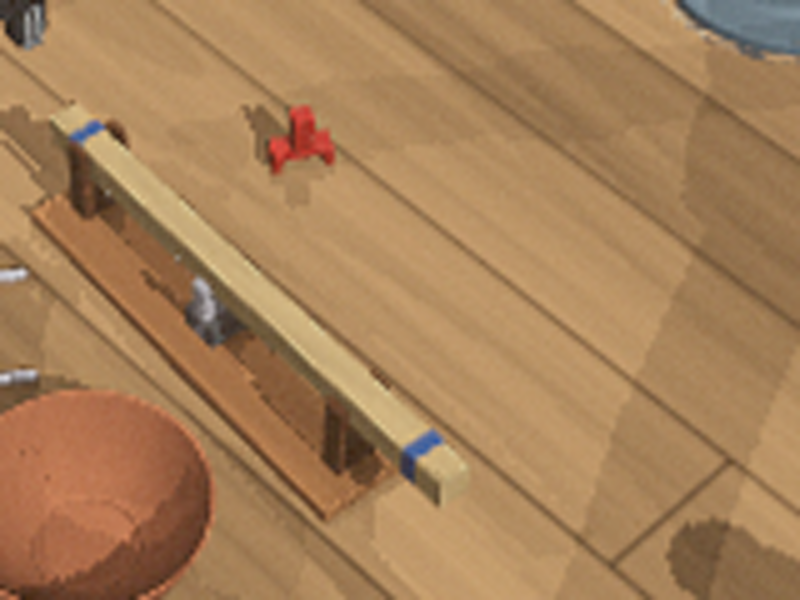

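```bash
python3 - <<'E'
from h import *
plan(rid(-.218,-.001,.060),-4.1)
E
python3 -m handwheel '[{"xyz":[0.3,-0.15,0],"twist":[0,0,0],"hand":255},{"xyz":[1.0,-0.12,0.05],"twist":[0,0,0],"hand":255},{"xyz":[1.85,-0.12,0.05],"twist":[0,0,0],"hand":255},{"xyz":[1.85,-0.12,0.05],"twist":[0,0,0],"hand":255},{"xyz":[1.85,-0.12,0.05],"twist":[0,0,0],"hand":255},{"xyz":[1.85,-0.12,0.05],"twist":[0,0,0],"hand":255}]'
python3 - <<'E'
from h import *
bar()
plan(rid(-.197,-.001,.060),-4.1)
c=cap('top');crop(c,'t11',220,170,370,230,5)
E
```

```text
t 12.50 pos [ 0.5612 -0.2438  0.1167] jaw -3.8 w -0.0002 F [-0.83  0.76 -1.14]
xyz [ 1.89  -0.117  0.098] dist 0.05688330033421019
twist [ 0.035 -0.057 -0.008]
t: 13.1
eef_pos: [0.5632, -0.2477, 0.0627]
ee_rot: [0.053, 1.576, -0.051]
wrist_force: [1.0, 0.1, 1.0]
gripper_width: -0.0002
scene [([241.7, 176.1], 7, -156.3, 72.8), ([309.1, 238.8], 16, 202.3, 92.6)]
top [([229.3, 190.2], 13, 205.9, 4.8), ([338.5, 202.2], 13, -153.5, -2.9)]
t 13.20 pos [ 0.5632 -0.2479  0.0629] jaw -3.8 w 0.0002 F [-0.07 -0.56 -0.1 ]
tcp in ridge y -218.5 x -1.1 z 62.9
t 13.20 pos [ 0.5632 -0.2479  0.0629] jaw -3.8 w 0.0002 F [-0.07 -0.56 -0.1 ]
xyz [0.097 0.717 0.009] dist 0.021717235897259234
twist [ 0.036 -0.036 -0.003]
```

View pics/t11.png

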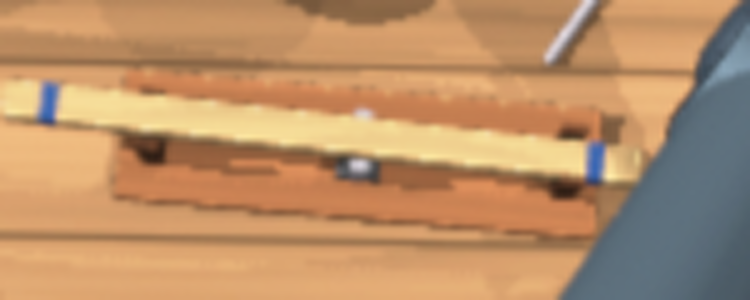

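```bash
python3 -m handwheel '[{"xyz":[0.05,0.3,0],"twist":[0,0,0],"hand":255},{"xyz":[0.05,0.5,0],"twist":[0,0,0],"hand":255},{"xyz":[0.05,0.6,0],"twist":[0,0,0],"hand":255},{"xyz":[0.05,0.7,0],"twist":[0,0,0],"hand":255},{"xyz":[0.05,0.78,0],"twist":[0,0,0],"hand":255},{"xyz":[0.05,0.81,0],"twist":[0,0,0],"hand":255},{"xyz":[0.05,0.5,0],"twist":[0,0,0],"hand":255},{"xyz":[0.05,0.2,0],"twist":[0,0,0],"hand":255}]'
python3 - <<'E'
from h import *
bar()
E
python3 -m handwheel '[{"xyz":[0,-0.2,0],"twist":[0,0,0],"hand":255},{"xyz":[0,-0.2,0],"twist":[0,0,0],"hand":255},{"xyz":[0,-0.2,0],"twist":[0,0,0],"hand":255},{"xyz":[0,-0.2,0],"twist":[0,0,0],"hand":255}]' > /dev/null
python3 - <<'E'
from h import *
bar();bar();bar()
E
```

```text
t: 14.05
eef_pos: [0.5634, -0.2426, 0.0612]
ee_rot: [0.053, 1.576, -0.052]
wrist_force: [-0.7, 0.1, 0.6]
gripper_width: -0.0
scene [([242.2, 176.0], 6, -153.0, 76.1), ([309.1, 238.8], 16, 202.3, 92.6)]
top [([229.3, 190.2], 13, 205.9, 4.8), ([338.6, 202.1], 14, -153.8, -2.5)]
t 14.15 pos [ 0.5626 -0.2453  0.0616] jaw -4.0 w -0.0002 F [-0.81  0.37  0.84]
tcp in ridge y -216.0 x -1.9 z 61.6
scene [([242.2, 176.0], 6, -153.0, 76.1), ([309.1, 238.8], 16, 202.3, 92.6)]
top [([229.3, 190.2], 13, 205.9, 4.8), ([338.5, 202.2], 13, -153.5, -2.9)]
t 14.65 pos [ 0.5624 -0.2507  0.0615] jaw -4.0 w 0.0003 F [0.07 0.21 0.13]
tcp in ridge y -221.3 x -1.8 z 61.5
scene [([242.2, 176.0], 6, -153.0, 76.1), ([309.1, 238.8], 16, 202.3, 92.6)]
top [([229.3, 190.2], 13, 205.9, 4.8), ([338.5, 202.2], 13, -153.5, -2.9)]
t 14.75 pos [ 0.5624 -0.2508  0.0615] jaw -4.0 w 0.0001 F [-0.12 -0.29  0.68]
tcp in ridge y -221.4 x -1.8 z 61.5
scene [([242.2, 176.0], 6, -153.0, 76.1), ([309.1, 238.8], 16, 202.3, 92.6)]
top [([229.3, 190.2], 13, 205.9, 4.8), ([338.5, 202.2], 13, -153.5, -2.9)]
t 14.85 pos [ 0.5623 -0.251   0.0616] jaw -4.0 w -0.0001 F [-0.85 -0.15 -0.89]
tcp in ridge y -221.7 x -1.9 z 61.6
```

```bash
python3 -m handwheel '[{"xyz":[0.1,0.4,0],"twist":[0,0,0],"hand":255},{"xyz":[0.1,0.6,0],"twist":[0,0,0],"hand":255},{"xyz":[0.1,0.72,0],"twist":[0,0,0],"hand":255},{"xyz":[0.1,0.8,0],"twist":[0,0,0],"hand":255},{"xyz":[0.1,0.88,0],"twist":[0,0,0],"hand":255},{"xyz":[0.1,0.88,0],"twist":[0,0,0],"hand":255}]'
python3 - <<'E'
from h import *
bar()
c=cap('scene');crop(c,'s12',215,150,315,250,6)
E
```

```text
t: 15.45
eef_pos: [0.5643, -0.2243, 0.0586]
ee_rot: [0.054, 1.575, -0.056]
wrist_force: [0.3, 0.3, 0.4]
gripper_width: 0.0002
scene [([242.2, 176.0], 6, -153.0, 76.1), ([309.1, 238.8], 16, 202.3, 92.6)]
top [([229.3, 190.2], 13, 205.9, 4.8), ([338.6, 202.3], 14, -153.8, -3.2)]
t 15.55 pos [ 0.5641 -0.2249  0.0586] jaw -4.0 w 0.0001 F [-0.08  0.08  0.06]
tcp in ridge y -195.5 x -1.9 z 58.6
```

View pics/s12.png

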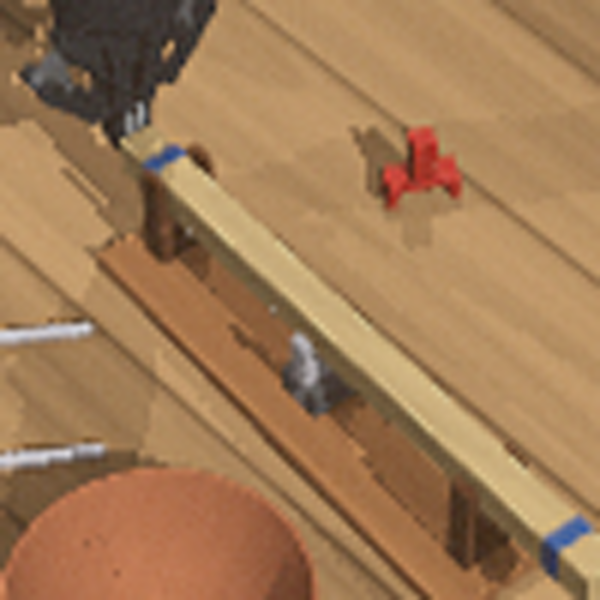

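```bash
python3 -m handwheel '[{"xyz":[0,0.1,0],"twist":[0,0,0],"hand":255},{"xyz":[0,0.18,0],"twist":[0,0,0],"hand":255},{"xyz":[0,0.22,0],"twist":[0,0,0],"hand":255},{"xyz":[0,0.22,0],"twist":[0,0,0],"hand":255}]'
python3 - <<'E'
from h import *
bar()
E
```

```text
t: 16.0
eef_pos: [0.5647, -0.2191, 0.0589]
ee_rot: [0.054, 1.574, -0.058]
wrist_force: [0.1, -1.5, 0.4]
gripper_width: 0.0
scene [([243.0, 176.8], 5, -148.3, 76.1), ([309.9, 239.7], 14, 206.1, 92.0)]
top [([227.8, 190.2], 13, 210.8, 4.4), ([337.5, 201.3], 11, -150.0, -0.2)]
t 16.10 pos [ 0.5647 -0.2191  0.0589] jaw -4.1 w -0.0001 F [-0.94 -2.01  1.  ]
tcp in ridge y -189.7 x -1.7 z 58.9
```

```bash
python3 -m handwheel '[{"xyz":[0,0.06,0],"twist":[0,0,0],"hand":255},{"xyz":[0,0.06,0],"twist":[0,0,0],"hand":255},{"xyz":[0,-0.3,0],"twist":[0,0,0],"hand":255},{"xyz":[0,-0.7,0],"twist":[0,0,0],"hand":255},{"xyz":[0,-0.7,0],"twist":[0,0,0],"hand":255},{"xyz":[0,-0.7,0],"twist":[0,0,0],"hand":255},{"xyz":[0,-0.7,0],"twist":[0,0,0],"hand":255}]'
python3 - <<'E'
from h import *
bar();bar();bar('s13')
E
```

```text
t: 16.8
eef_pos: [0.5632, -0.2395, 0.0587]
ee_rot: [0.054, 1.575, -0.057]
wrist_force: [0.8, 0.3, -0.8]
gripper_width: -0.0002
scene [([242.7, 176.6], 9, -150.1, 75.5), ([310.7, 241.6], 12, 210.5, 86.5)]
top [([227.2, 190.9], 14, 212.5, 1.9), ([336.5, 201.5], 12, -146.8, -1.2)]
t 16.90 pos [ 0.5633 -0.2392  0.0588] jaw -4.0 w 0.0002 F [ 0.71 -0.22 -0.35]
tcp in ridge y -209.9 x -1.7 z 58.8
scene [([243.1, 175.3], 9, -147.0, 85.0), ([310.6, 243.8], 14, 211.3, 75.1)]
top [([227.2, 191.5], 12, 212.3, -0.1), ([336.5, 201.0], 14, -146.7, 0.5)]
t 17.00 pos [ 0.5633 -0.2393  0.0588] jaw -4.0 w -0.0004 F [ 0.91  0.07 -0.81]
tcp in ridge y -210.0 x -1.6 z 58.8
scene [([243.4, 174.2], 10, -144.6, 92.7), ([310.7, 245.7], 15, 212.8, 66.0)]
top [([227.3, 191.5], 12, 212.0, -0.1), ([336.5, 200.5], 16, -146.6, 2.1)]
t 17.10 pos [ 0.5633 -0.2395  0.0589] jaw -4.0 w 0.0001 F [ 0.38 -0.26 -0.52]
tcp in ridge y -210.2 x -1.6 z 58.9
```

View pics/s13.png

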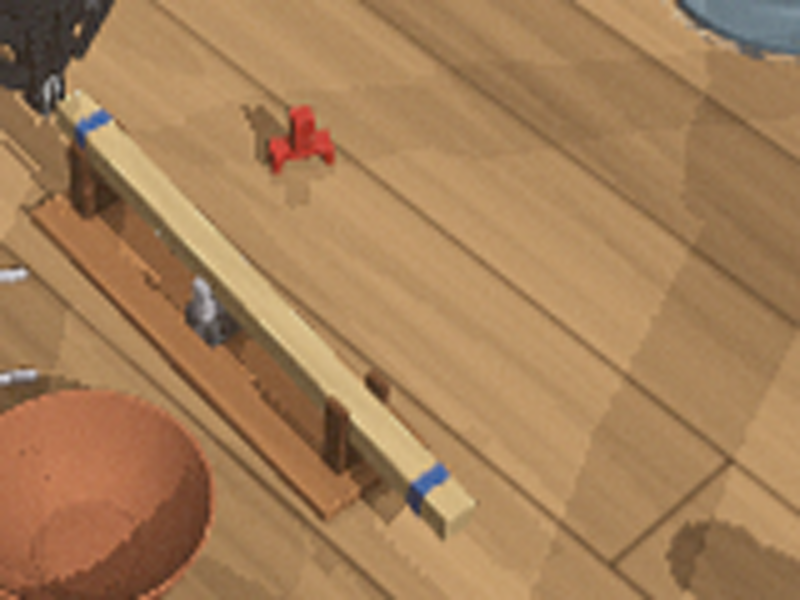

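```bash
python3 - <<'E'
from h import *
for i in range(3):bar()
E
python3 -m handwheel '[{"xyz":[0,-0.2,0],"twist":[0,0,0],"hand":255},{"xyz":[-1,-0.2,0],"twist":[0,0,0],"hand":255},{"xyz":[-2,-0.2,0],"twist":[0,0,0],"hand":255},{"xyz":[-3,-0.2,0],"twist":[0,0,0],"hand":255},{"xyz":[-3.2,-0.2,0],"twist":[0,0,0],"hand":255},{"xyz":[-3.2,-0.2,0],"twist":[0,0,0],"hand":0},{"xyz":[-3.2,-0.2,0],"twist":[0,0,0],"hand":0},{"xyz":[-3.2,-0.2,0],"twist":[0,0,0],"hand":0}]'
python3 - <<'E'
from h import *
for i in range(3):bar()
E
```

```text
scene [([243.2, 174.5], 11, -146.0, 90.0), ([310.6, 245.8], 14, 212.4, 65.0)]
top [([227.2, 191.6], 13, 212.3, -0.4), ([336.5, 201.0], 14, -146.7, 0.5)]
t 17.20 pos [ 0.5633 -0.2398  0.059 ] jaw -4.0 w 0.0000 F [ 0.04 -0.1  -0.59]
tcp in ridge y -210.4 x -1.7 z 59.0
scene [([242.9, 175.4], 8, -148.3, 83.3), ([310.5, 244.0], 14, 211.0, 73.6)]
top [([227.2, 190.9], 14, 212.5, 1.9), ([336.5, 201.2], 13, -146.7, -0.2)]
t 17.30 pos [ 0.5632 -0.2399  0.059 ] jaw -4.1 w -0.0002 F [0.   0.07 0.78]
tcp in ridge y -210.6 x -1.7 z 59.0
scene [([242.7, 176.6], 7, -150.1, 75.5), ([310.5, 241.9], 15, 209.8, 84.1)]
top [([227.2, 190.9], 14, 212.5, 1.9), ([336.6, 201.3], 13, -147.1, -0.5)]
t 17.40 pos [ 0.5632 -0.24    0.059 ] jaw -4.1 w -0.0002 F [-0.38 -0.53  0.07]
tcp in ridge y -210.6 x -1.7 z 59.0
t: 18.2
eef_pos: [0.5619, -0.2451, 0.153]
ee_rot: [0.054, 1.578, -0.057]
wrist_force: [1.3, 0.6, 0.3]
gripper_width: 0.043
scene [([243.1, 175.6], 8, -147.1, 83.3), ([310.8, 243.0], 16, 211.7, 80.1)]
top [([227.2, 190.9], 14, 212.5, 1.9), ([336.5, 201.5], 12, -146.8, -1.2)]
t 18.30 pos [ 0.5621 -0.2453  0.1533] jaw -4.1 w 0.0578 F [ 0.11  1.06 -0.16]
tcp in ridge y -216.0 x -2.4 z 153.3
scene [([243.1, 176.1], 9, -147.3, 80.5), ([310.8, 242.0], 16, 211.1, 85.0)]
top [([227.2, 190.9], 14, 212.5, 1.9), ([336.5, 201.2], 13, -146.7, -0.2)]
t 18.40 pos [ 0.5626 -0.2455  0.1538] jaw -4.1 w 0.0723 F [ 0.24 -0.44  0.54]
tcp in ridge y -216.2 x -2.0 z 153.8
scene [([243.1, 175.1], 9, -146.9, 86.1), ([310.8, 244.0], 16, 212.2, 75.1)]
top [([227.2, 191.5], 12, 212.3, -0.1), ([336.5, 201.0], 14, -146.7, 0.5)]
t 18.50 pos [ 0.5629 -0.2457  0.1544] jaw -4.1 w 0.0849 F [-1.53 -0.64  0.34]
tcp in ridge y -216.3 x -1.6 z 154.4
```

```bash
python3 - <<'E'
from h import *
plan([.4275,-.109,.15],-28)
E
```

```text
t 18.50 pos [ 0.5629 -0.2457  0.1544] jaw -4.1 w 0.0849 F [-1.53 -0.64  0.34]
xyz [ 0.161  4.225 -4.825] dist 0.19244721371211812
twist [ 2.993 -0.033  0.026]
```

```bash
python3 -m handwheel '[{"xyz":[0,1.1,-1.3],"twist":[0.75,0,0],"hand":0},{"xyz":[0,2.2,-2.5],"twist":[1.5,0,0],"hand":0},{"xyz":[0.1,3.3,-3.7],"twist":[2.3,0,0],"hand":0},{"xyz":[0.16,4.2,-4.8],"twist":[3,0,0],"hand":0},{"xyz":[0.16,4.22,-4.82],"twist":[3,0,0],"hand":0},{"xyz":[0.16,4.22,-4.82],"twist":[3,0,0],"hand":0},{"xyz":[0.16,4.22,-4.82],"twist":[3,0,0],"hand":0},{"xyz":[0.16,4.22,-4.82],"twist":[3,0,0],"hand":0}]'
python3 - <<'E'
from h import *
bar()
c=cap('wrist','w14')
print(px(c,[.4275,-.109,.05]),np.round(np.array(c['world_from_camera'])[:3,3],3))
E
```

```text
t: 19.3
eef_pos: [0.4293, -0.1105, 0.1508]
ee_rot: [0.382, 1.539, -0.388]
wrist_force: [-0.6, -0.0, -0.1]
gripper_width: 0.0851
scene [([242.7, 175.1], 10, -149.5, 83.9), ([310.6, 244.8], 14, 211.8, 70.1)]
top [([227.2, 191.6], 13, 212.3, -0.4), ([336.5, 201.0], 14, -146.7, 0.5)]
t 19.40 pos [ 0.4288 -0.1104  0.1505] jaw -28.2 w 0.0855 F [-0.   -0.07  0.34]
tcp in ridge y -91.0 x -145.1 z 150.5
[279.02161833 211.11519127] [ 0.465 -0.04   0.284]
```

View pics/w14.png

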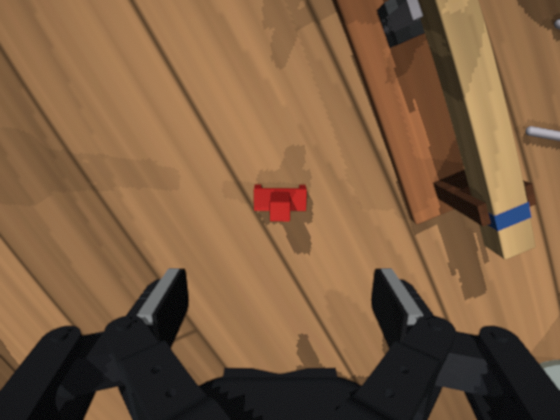

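```bash
python3 - <<'E'
from h import *
c=cap('wrist'); crop(c,'w15',235,170,325,235,8)
s=r.get_state();print(s['eef_pos'])
E
```

```text
[ 0.42817972 -0.10999955  0.15013878]
```

View pics/w15.png

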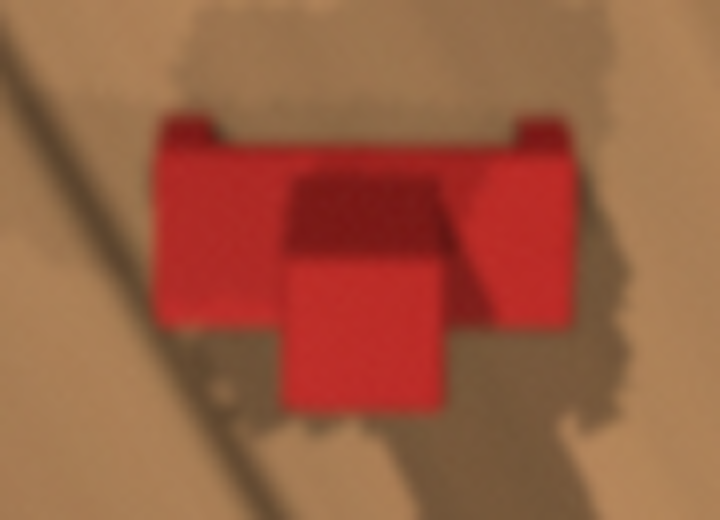

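```bash
python3 - <<'E'
from h import *
c=cap('wrist')
f=lambda x,y:((x+.5)/8-.5+235,(y+.5)/8-.5+170)
Q=np.array([onz(c,*f(*p),.018) for p in [(158,148),(573,147),(575,327),(159,328)]]);print('plate',Q.mean(0))
d=(Q[1]+Q[2]-Q[0]-Q[3])/2;print(np.linalg.norm(d),np.degrees(np.arctan2(d[1],d[0])))
T=np.array([onz(c,*f(*p),.05) for p in [(287,256),(442,256),(446,411),(282,411)]]);print('post',T.mean(0))
d=(T[1]+T[2]-T[0]-T[3])/2;print(np.linalg.norm(d),np.degrees(np.arctan2(d[1],d[0])))
m=(Q.mean(0)+T.mean(0))/2
plan([m[0],m[1],.033],-28)
bar()
E
```

```text
plate [ 0.42778309 -0.10905291  0.018     ]
0.04474447524621482 -27.88772536106118
post [ 0.42758384 -0.10909503  0.05      ]
0.015288959738416682 -28.024414021510033
t 19.55 pos [ 0.428  -0.1098  0.1501] jaw -28.1 w 0.0854 F [ 0.13  0.26 -0.22]
xyz [ 3.903  0.036 -0.009] dist 0.11708897413719657
twist [-0.015 -0.024  0.036]
scene [([243.0, 176.0], 9, -147.9, 80.5), ([310.5, 242.5], 14, 210.1, 81.1)]
top [([227.2, 190.9], 14, 212.5, 1.9), ([336.5, 201.0], 14, -146.7, 0.5)]
t 19.65 pos [ 0.4277 -0.1095  0.15  ] jaw -28.1 w 0.0854 F [-0.13 -0.45  0.04]
tcp in ridge y -90.2 x -146.2 z 150.0
```

```bash
python3 -m handwheel '[{"xyz":[1.2,0.03,0],"twist":[0,0,0],"hand":0},{"xyz":[2.3,0.03,0],"twist":[0,0,0],"hand":0},{"xyz":[3.1,0.03,0],"twist":[0,0,0],"hand":0},{"xyz":[3.6,0.03,0],"twist":[0,0,0],"hand":0},{"xyz":[3.85,0.03,0],"twist":[0,0,0],"hand":0},{"xyz":[3.85,0.03,0],"twist":[0,0,0],"hand":0},{"xyz":[3.85,0.03,0],"twist":[0,0,0],"hand":0}]'
python3 - <<'E'
from h import *
bar()
c=cap('wrist','w16')
E
```

```text
t: 20.35
eef_pos: [0.4282, -0.1092, 0.035]
ee_rot: [0.382, 1.54, -0.388]
wrist_force: [0.2, 0.5, 0.4]
gripper_width: 0.0851
scene [([242.9, 175.4], 8, -148.3, 83.3), ([310.6, 243.8], 14, 211.3, 75.1)]
top [([227.2, 191.2], 13, 212.4, 0.9), ([336.5, 201.0], 14, -146.7, 0.5)]
t 20.45 pos [ 0.4286 -0.1092  0.0354] jaw -28.1 w 0.0857 F [ 0.23  0.07 -0.13]
tcp in ridge y -89.8 x -145.3 z 35.4
```

View pics/w16.png

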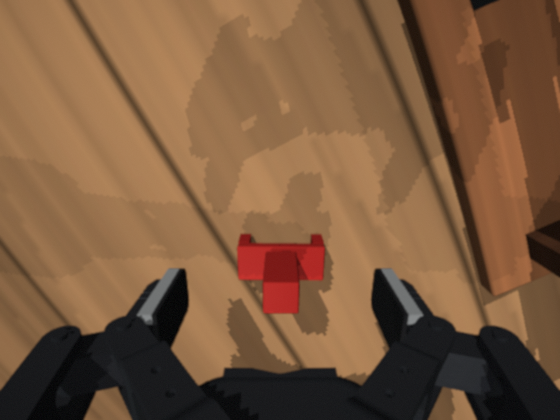

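```bash
python3 -m handwheel '[{"xyz":[0.04,0,0],"twist":[0,0,0],"hand":255},{"xyz":[0.04,0,0],"twist":[0,0,0],"hand":255},{"xyz":[0.04,0,0],"twist":[0,0,0],"hand":255},{"xyz":[0.04,0,0],"twist":[0,0,0],"hand":255},{"xyz":[0.04,0,0],"twist":[0,0,0],"hand":255},{"xyz":[0.04,0,0],"twist":[0,0,0],"hand":255},{"xyz":[0.04,0,0],"twist":[0,0,0],"hand":255}]' 30
python3 - <<'E'
from h import *
bar()
c=cap('wrist','w17')
E
```

```text
t: 21.2
eef_pos: [0.4286, -0.1091, 0.0344]
ee_rot: [0.382, 1.539, -0.387]
wrist_force: [0.1, 1.5, 2.9]
gripper_width: 0.015
scene [([242.9, 175.9], 9, -148.5, 80.6), ([310.6, 242.8], 14, 210.7, 80.1)]
top [([227.2, 190.9], 14, 212.5, 1.9), ([336.5, 201.0], 14, -146.7, 0.5)]
t 21.30 pos [ 0.4286 -0.1091  0.0343] jaw -28.1 w 0.0155 F [-1.54 -0.15  4.02]
tcp in ridge y -89.7 x -145.3 z 34.3
```

View pics/w17.png

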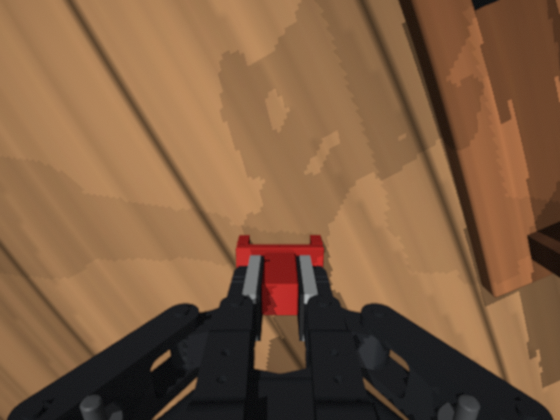

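```bash
python3 -m handwheel '[{"xyz":[-0.5,0,0],"twist":[0,0,0],"hand":255},{"xyz":[-1.5,0,0],"twist":[0,0,0],"hand":255},{"xyz":[-3,0,0],"twist":[0,0,0],"hand":255},{"xyz":[-4.3,0,0],"twist":[0,0,0],"hand":255},{"xyz":[-4.6,0,0],"twist":[0,0,0],"hand":255},{"xyz":[-4.6,0,0],"twist":[0,0,0],"hand":255}]'
python3 - <<'E'
from h import *
bar('s18')
plan(rid(0,0,.175),-4.1)
E
```

```text
t: 21.95
eef_pos: [0.4305, -0.1087, 0.1737]
ee_rot: [0.383, 1.535, -0.385]
wrist_force: [-0.2, -0.1, -1.3]
gripper_width: 0.0154
scene [([242.5, 175.9], 10, -151.1, 78.3), ([310.7, 243.1], 14, 211.3, 79.1)]
top [([227.2, 190.9], 14, 212.5, 1.9), ([336.5, 201.0], 14, -146.7, 0.5)]
t 22.05 pos [ 0.428  -0.1084  0.1711] jaw -28.1 w 0.0151 F [-0.98  0.19  0.32]
tcp in ridge y -89.1 x -146.0 z 171.1
t 22.05 pos [ 0.428  -0.1084  0.1711] jaw -28.1 w 0.0151 F [-0.98  0.19  0.32]
xyz [-0.161  4.689  3.24 ] dist 0.17106968320484223
twist [-2.997 -0.034  0.023]
```

View pics/s18.png

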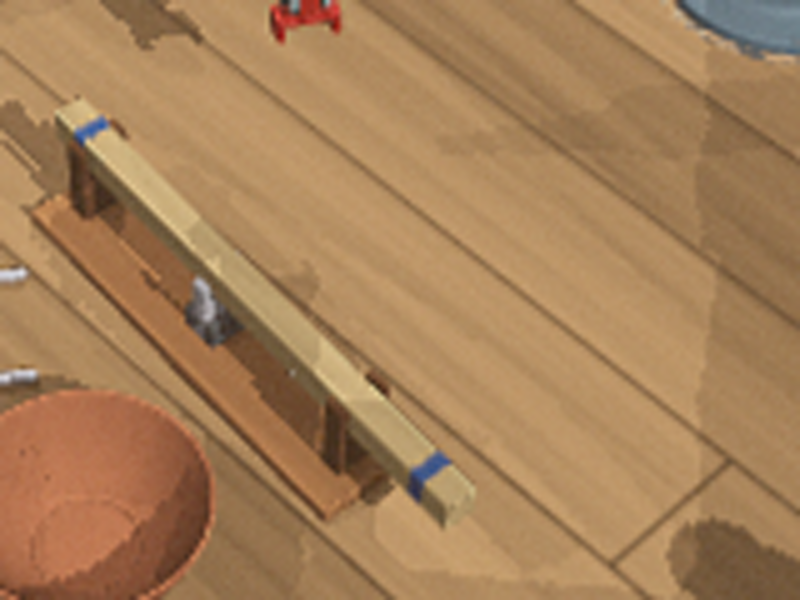

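```bash
python3 - <<'E'
from h import *
plan(rid(-.06,-.03,.175),-4.1)
E
```

```text
t 22.05 pos [ 0.428  -0.1084  0.1711] jaw -28.1 w 0.0151 F [-0.98  0.19  0.32]
xyz [-0.151  2.456  3.139] dist 0.11965641174565349
twist [-2.997 -0.034  0.023]
```

```bash
python3 -m handwheel '[{"xyz":[-0.15,0.7,0.8],"twist":[-0.8,0,0],"hand":255},{"xyz":[-0.15,1.4,1.7],"twist":[-1.6,0,0],"hand":255},{"xyz":[-0.15,2.0,2.6],"twist":[-2.4,0,0],"hand":255},{"xyz":[-0.15,2.45,3.14],"twist":[-3,0,0],"hand":255},{"xyz":[-0.15,2.45,3.14],"twist":[-3,0,0],"hand":255},{"xyz":[-0.15,2.45,3.14],"twist":[-3,0,0],"hand":255}]'
python3 - <<'E'
from h import *
bar()
c=cap('wrist','w19')
print(px(c,rid(0,0,.06)))
E
```

```text
t: 22.65
eef_pos: [0.5437, -0.0881, 0.1723]
ee_rot: [0.054, 1.581, -0.059]
wrist_force: [-0.2, 0.2, 0.7]
gripper_width: 0.0155
scene [([242.4, 176.0], 11, -151.8, 77.2), ([310.8, 243.0], 16, 211.7, 80.1)]
top [([227.2, 190.9], 14, 212.5, 1.9), ([336.3, 201.7], 15, -146.2, -1.9)]
t 22.75 pos [ 0.5433 -0.0885  0.1732] jaw -4.2 w 0.0154 F [ 0.13  0.01 -1.23]
tcp in ridge y -61.0 x -32.4 z 173.2
[325.56443567 130.4621096 ]
```

View pics/w19.png

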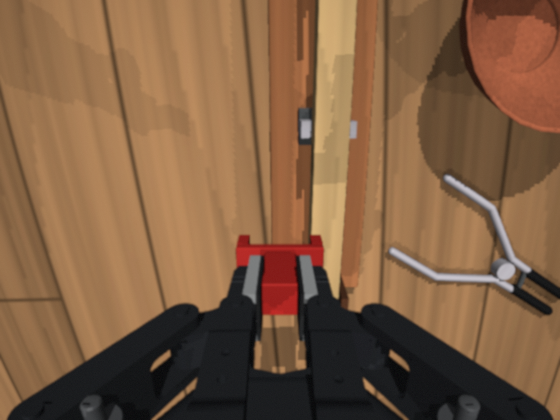

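```bash
python3 - <<'E'
from h import *
c=cap('wrist'); crop(c,'w20',285,95,375,155,8); crop(c,'w21',225,225,335,320,7)
print(r.get_state()['eef_pos'])
E
```

```text
[ 0.54400538 -0.08841129  0.17416556]
```

View pics/w20.png

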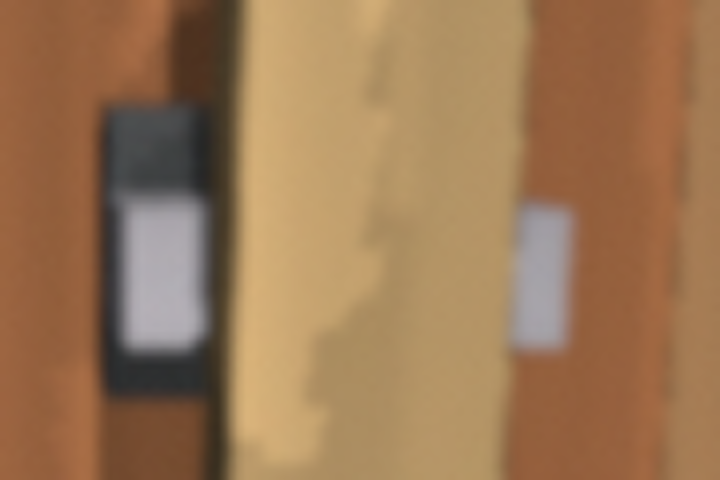

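View pics/w21.png

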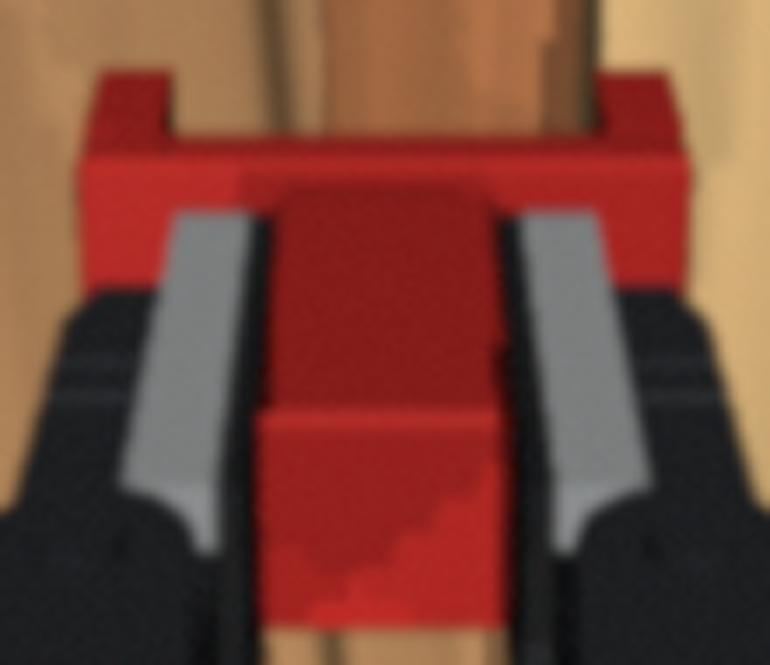

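```bash
python3 - <<'E'
from h import *
c=cap('wrist'); s=r.get_state(); p=s['eef_pos']
f=lambda x,y:((x+.5)/8-.5+285,(y+.5)/8-.5+95)
N=np.array([onz(c,*f(*q),.07) for q in [(121,193),(207,193),(207,352),(121,352)]])
F=np.array([onz(c,*f(*q),.07) for q in [(573,207),(568,350)]])
print('near',N.mean(0),'sizes',np.linalg.norm(N[0]-N[3]),np.linalg.norm(N[0]-N[1])); print('far outer',F.mean(0),'d',np.linalg.norm(F.mean(0)-(N[0]+N[3])/2))
o=(F.mean(0)+(N[0]+N[3])/2)/2; print('ridge',o)
d=F.mean(0)-(N[0]+N[3])/2;print('across ang',np.degrees(np.arctan2(d[1],d[0])))
g=lambda x,y:((x+.5)/7-.5+225,(y+.5)/7-.5+225)
fz=p[2]-.0343
T=np.array([onz(c,*g(*q),fz+.05) for q in [(258,410),(503,410),(508,628),(256,628)]]);print('post',T.mean(0),'sz',np.linalg.norm(T[0]-T[1]),np.linalg.norm(T[0]-T[3]))
E=np.array([onz(c,*g(*q),fz+.018) for q in [(82,153),(690,153)]]);d=E[1]-E[0];print('edge',E.mean(0),np.linalg.norm(d),np.degrees(np.arctan2(d[1],d[0])))
a=np.arctan2(d[1],d[0]); print('plate centre',E.mean(0)+.010*np.array([np.sin(a),-np.cos(a),0]))
print('tcp',p)
plan(None)
E
```

```text
near [ 0.56499136 -0.02682163  0.07      ] sizes 0.014086692496458442 0.007704664551835249
far outer [ 0.60174277 -0.02977492  0.07      ] d 0.04075409379381185
ridge [ 0.58142945 -0.02816464  0.07      ]
across ang -4.532460668518899
post [ 0.54277519 -0.08772431  0.19023226] sz 0.014619619363593857 0.015541736651282556
edge [ 0.54353291 -0.07787155  0.15823226] 0.04427792909630285 -3.945508094408961
plate centre [ 0.54284483 -0.08784785  0.15823226]
tcp [ 0.54439176 -0.08831118  0.17453226]
t 22.90 pos [ 0.5444 -0.0883  0.1745] jaw -4.2 w 0.0153 F [-0.35  0.4  -0.21]
```

```bash
python3 - <<'E'
from h import *
bar()
plan([.5822,-.0292,.135],-4.3)
E
```

```text
scene [([242.3, 175.9], 11, -152.4, 77.2), ([310.8, 243.0], 16, 211.7, 80.1)]
top [([227.3, 190.8], 13, 212.2, 2.2), ([336.3, 201.7], 15, -146.2, -1.9)]
t 23.00 pos [ 0.545  -0.0881  0.175 ] jaw -4.1 w 0.0152 F [-0.17  0.22  0.95]
tcp in ridge y -60.4 x -30.7 z 175.0
t 23.00 pos [ 0.545  -0.0881  0.175 ] jaw -4.1 w 0.0152 F [-0.17  0.22  0.95]
xyz [1.324 2.048 1.101] dist 0.08027716774656671
twist [ 0.022 -0.038  0.012]
```

```bash
python3 -m handwheel '[{"xyz":[0,0.7,0.4],"twist":[0,0,0],"hand":255},{"xyz":[0,1.4,0.8],"twist":[0,0,0],"hand":255},{"xyz":[0.2,2.05,1.1],"twist":[0,0,0],"hand":255},{"xyz":[0.6,2.05,1.1],"twist":[0,0,0],"hand":255},{"xyz":[1.1,2.05,1.1],"twist":[0,-0.04,0],"hand":255},{"xyz":[1.32,2.05,1.1],"twist":[0,-0.04,0],"hand":255},{"xyz":[1.32,2.05,1.1],"twist":[0,-0.04,0],"hand":255},{"xyz":[1.32,2.05,1.1],"twist":[0,-0.04,0],"hand":255}]'
python3 - <<'E'
from h import *
bar('s22')
plan([.5822,-.0292,.1125],-4.3)
c=cap('wrist','w22')
E
```

```text
t: 23.8
eef_pos: [0.5818, -0.03, 0.135]
ee_rot: [0.056, 1.57, -0.059]
wrist_force: [-0.4, -0.4, -0.5]
gripper_width: 0.0149
scene [([243.0, 175.5], 8, -147.7, 83.3), ([310.8, 243.0], 16, 211.7, 80.1)]
top [([227.2, 190.9], 14, 212.5, 1.9), ([336.5, 201.2], 13, -146.7, -0.2)]
t 23.90 pos [ 0.5826 -0.0297  0.1358] jaw -4.2 w 0.0154 F [-0.38  0.81 -0.26]
tcp in ridge y 0.5 x 2.6 z 135.8
t 23.90 pos [ 0.5826 -0.0297  0.1358] jaw -4.2 w 0.0154 F [-0.38  0.81 -0.26]
xyz [ 0.775  0.016 -0.016] dist 0.023263237646059278
twist [0.016 0.01  0.012]
```

View pics/s22.png

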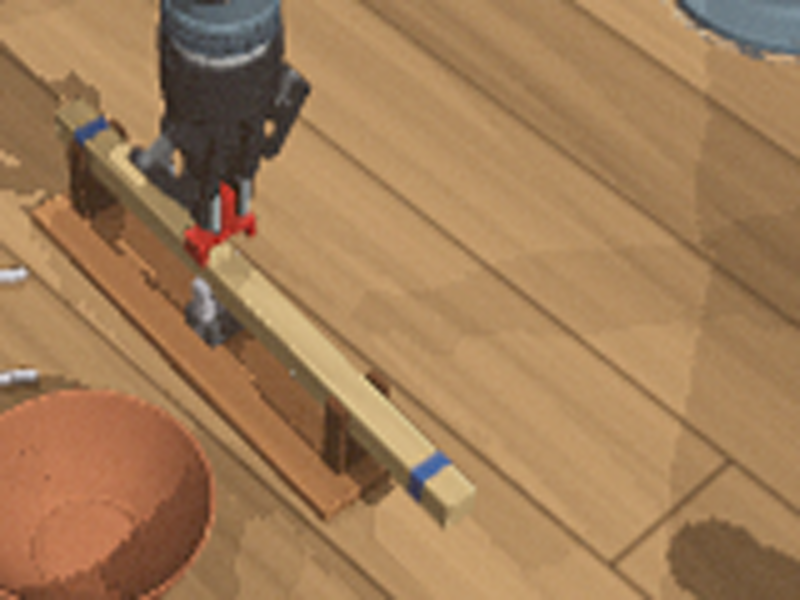

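View pics/w22.png

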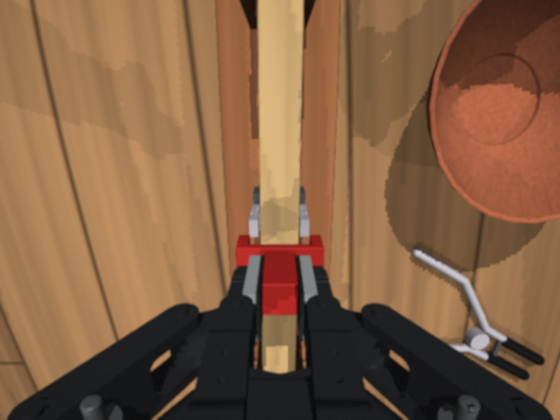

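```bash
python3 - <<'E'
from h import *
c=cap('wrist'); crop(c,'w23',235,180,325,260,8); p=r.get_state()['eef_pos'];print(p)
for y in (200,204,208,212): print(y,onz(c,254,y,.07)[1],onz(c,305,y,.07)[1])
E
```

```text
[ 0.58273397 -0.02942244  0.13589792]
200 -0.00784026172385198 -0.010223623322107592
204 -0.010535347983729938 -0.012928924108901271
208 -0.013251907219485132 -0.015655839105802233
212 -0.015990382071686404 -0.01840481346519382
```

View pics/w23.png

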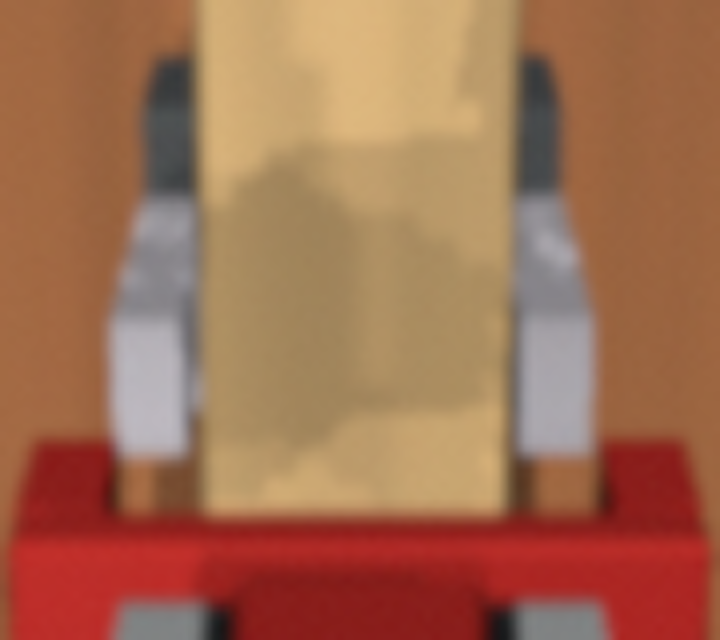

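```bash
python3 - <<'E'
from h import *
c=cap('wrist'); p=r.get_state()['eef_pos'];fz=p[2]-.0343
f=lambda x,y:((x+.5)/8-.5+235,(y+.5)/8-.5+180)
C=np.array([onz(c,*f(*q),.07) for q in [(112,318),(593,318),(592,457),(116,457)]]);print('ridge',C.mean(0),np.linalg.norm(C[0]-C[1]),np.linalg.norm(C[0]-C[3]))
E=np.array([onz(c,*f(*q),fz+.018) for q in [(12,538),(706,538)]]);d=E[1]-E[0];a=np.arctan2(d[1],d[0]);pc=E.mean(0)+.010*np.array([np.sin(a),-np.cos(a),0])
print('clip',pc,np.linalg.norm(d),np.degrees(a)); print('diff',(C.mean(0)-pc)[:2]*1e3,'mm')
plan(list(p[:2]+(C.mean(0)-pc)[:2])+[.1125],-4.3)
E
```

```text
ridge [ 0.58117724 -0.02828583  0.07      ] 0.039679554520496464 0.01240623919216588
clip [ 0.58152167 -0.02925997  0.11950135] 0.04437205329486025 -4.146193533298134
diff [-0.34443074  0.97413769] mm
t 24.05 pos [ 0.5827 -0.0293  0.1358] jaw -4.1 w 0.0155 F [-0.05 -0.07  0.05]
xyz [ 0.777  0.033 -0.015] dist 0.023324250400489317
twist [0.02  0.011 0.01 ]
```

```bash
python3 -m handwheel '[{"xyz":[0.25,0.02,-0.01],"twist":[0,0,0],"hand":255},{"xyz":[0.5,0.02,-0.01],"twist":[0,0,0],"hand":255},{"xyz":[0.7,0.02,-0.01],"twist":[0,0,0],"hand":255},{"xyz":[0.78,0.02,-0.01],"twist":[0,0,0],"hand":255},{"xyz":[0.78,0.02,-0.01],"twist":[0,0,0],"hand":255},{"xyz":[0.78,0.02,-0.01],"twist":[0,0,0],"hand":255}]'
python3 - <<'E'
from h import *
bar('s24')
c=cap('scene');crop(c,'s25',240,175,300,220,12)
E
```

```text
t: 24.65
eef_pos: [0.5825, -0.0288, 0.1123]
ee_rot: [0.056, 1.569, -0.058]
wrist_force: [0.5, -0.4, -0.3]
gripper_width: 0.0154
scene [([242.7, 175.7], 9, -149.7, 80.6), ([310.7, 243.3], 15, 211.4, 78.1)]
top [([227.2, 190.9], 14, 212.5, 1.9), ([336.5, 201.0], 14, -146.7, 0.5)]
t 24.75 pos [ 0.5827 -0.0288  0.1127] jaw -4.1 w 0.0155 F [ 0.52  0.04 -0.58]
tcp in ridge y 1.4 x 2.7 z 112.7
```

View pics/s25.png

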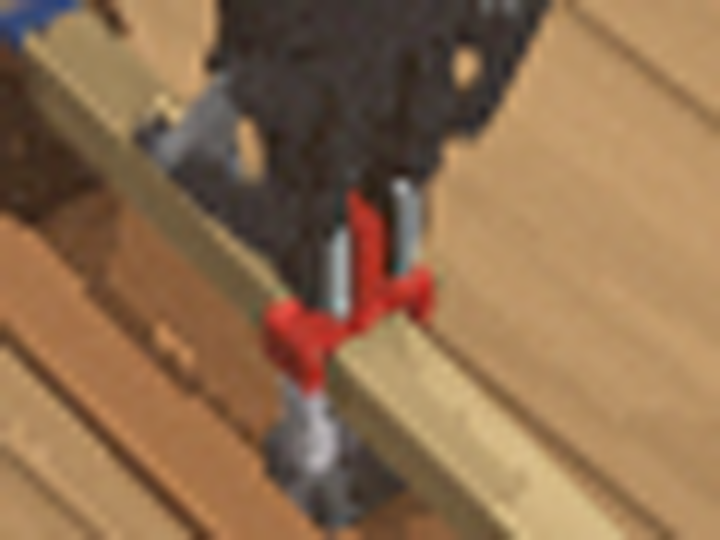

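```bash
python3 -m handwheel '[{"xyz":[0.04,0,0],"twist":[0,0,0],"hand":255},{"xyz":[0.07,0,0],"twist":[0,0,0],"hand":255},{"xyz":[0.1,0,0],"twist":[0,0,0],"hand":255},{"xyz":[0.12,0,0],"twist":[0,0,0],"hand":255},{"xyz":[0.12,0,0],"twist":[0,0,0],"hand":255}]'
python3 - <<'E'
from h import *
for i in range(3): bar()
E
```

```text
t: 25.3
eef_pos: [0.5826, -0.0288, 0.109]
ee_rot: [0.056, 1.568, -0.058]
wrist_force: [-0.9, 0.5, 0.3]
gripper_width: 0.0155
scene [([243.0, 175.5], 8, -147.7, 83.3), ([310.9, 243.2], 16, 212.2, 79.6)]
top [([227.2, 190.9], 14, 212.5, 1.9), ([336.5, 201.0], 14, -146.7, 0.5)]
t 25.40 pos [ 0.5827 -0.0288  0.1091] jaw -4.1 w 0.0149 F [ 0.43  0.5  -0.47]
tcp in ridge y 1.4 x 2.6 z 109.1
scene [([242.7, 175.7], 9, -149.7, 80.6), ([310.7, 243.3], 15, 211.4, 78.1)]
top [([227.2, 190.9], 14, 212.5, 1.9), ([336.5, 201.0], 14, -146.7, 0.5)]
t 25.50 pos [ 0.5828 -0.0288  0.1092] jaw -4.1 w 0.0155 F [ 0.45 -0.57 -0.55]
tcp in ridge y 1.4 x 2.7 z 109.2
scene [([242.7, 175.7], 9, -149.7, 80.6), ([310.9, 243.2], 16, 212.2, 79.6)]
top [([227.2, 190.9], 14, 212.5, 1.9), ([336.5, 201.0], 14, -146.7, 0.5)]
t 25.60 pos [ 0.5828 -0.0288  0.1091] jaw -4.1 w 0.0152 F [-0.51 -0.3  -0.63]
tcp in ridge y 1.4 x 2.7 z 109.1
```

```bash
python3 -m handwheel '[{"xyz":[0.02,0,0],"twist":[0,0,0],"hand":255},{"xyz":[0.02,0,0],"twist":[0,0,0],"hand":255},{"xyz":[0.02,0,0],"twist":[0,0,0],"hand":200},{"xyz":[0.02,0,0],"twist":[0,0,0],"hand":150},{"xyz":[0.02,0,0],"twist":[0,0,0],"hand":130},{"xyz":[0.02,0,0],"twist":[0,0,0],"hand":130},{"xyz":[0.02,0,0],"twist":[0,0,0],"hand":130}]'
python3 - <<'E'
from h import *
bar('s26')
c=cap('wrist','w26')
E
```

```text
t: 26.3
eef_pos: [0.5828, -0.0288, 0.1086]
ee_rot: [0.056, 1.568, -0.058]
wrist_force: [-0.2, 0.3, -0.4]
gripper_width: 0.0418
scene [([243.0, 175.5], 8, -147.7, 83.3), ([310.7, 243.3], 15, 211.4, 78.1)]
top [([227.2, 190.9], 14, 212.5, 1.9), ([336.5, 201.0], 14, -146.7, 0.5)]
t 26.40 pos [ 0.5828 -0.0288  0.1086] jaw -4.1 w 0.0419 F [0.08 0.33 0.03]
tcp in ridge y 1.4 x 2.7 z 108.6
```

View pics/s26.png

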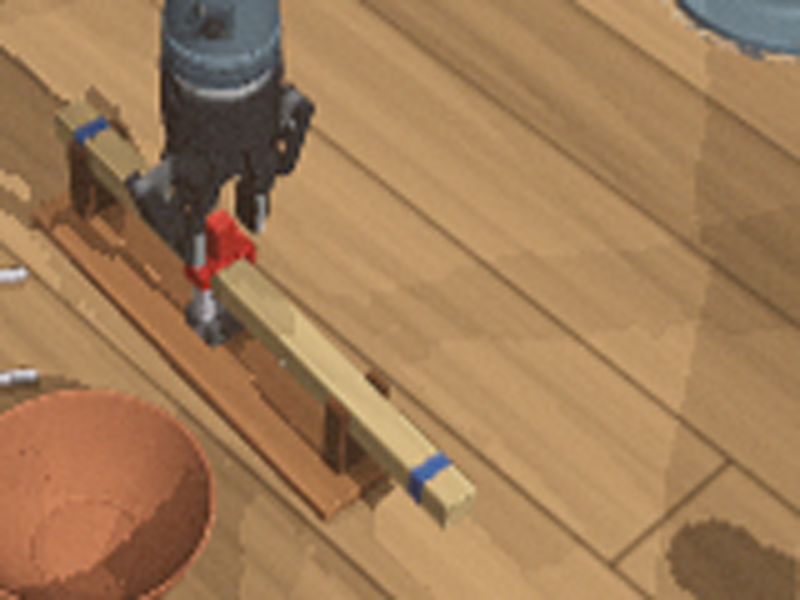

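View pics/w26.png

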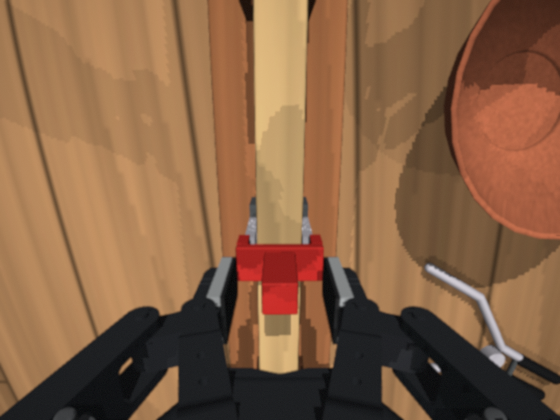

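```bash
python3 -m handwheel '[{"xyz":[-0.2,0,0],"twist":[0,0,0],"hand":130},{"xyz":[-0.6,0,0],"twist":[0,0,0],"hand":130},{"xyz":[-1.2,0,0],"twist":[0,0,0],"hand":130},{"xyz":[-2.2,0,0],"twist":[0,0,0],"hand":130},{"xyz":[-3.2,0,0],"twist":[0,0,0],"hand":130},{"xyz":[-3.2,0,0],"twist":[0,0,0],"hand":130},{"xyz":[-3.2,0,0],"twist":[0,0,0],"hand":130},{"xyz":[-3.2,0,0],"twist":[0,0,0],"hand":130}]'
python3 - <<'E'
from h import *
bar('s27')
c=cap('wrist'); crop(c,'w27',220,170,340,270,6)
E
```

```text
t: 27.25
eef_pos: [0.5819, -0.0285, 0.204]
ee_rot: [0.056, 1.569, -0.058]
wrist_force: [-0.2, -0.9, -0.6]
gripper_width: 0.0419
scene [([242.5, 175.9], 10, -151.1, 78.3), ([310.7, 243.3], 15, 211.4, 78.1)]
top [([227.2, 190.9], 14, 212.5, 1.9), ([336.5, 201.0], 14, -146.7, 0.5)]
t 27.35 pos [ 0.5815 -0.0285  0.2033] jaw -4.1 w 0.0419 F [ 0.55  0.82 -0.64]
tcp in ridge y 1.6 x 1.4 z 203.3
```

View pics/s27.png

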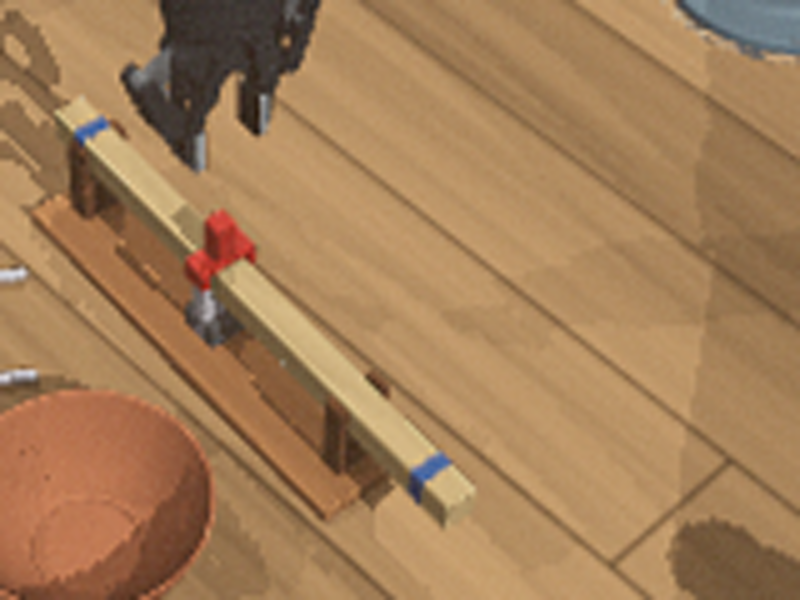

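View pics/w27.png

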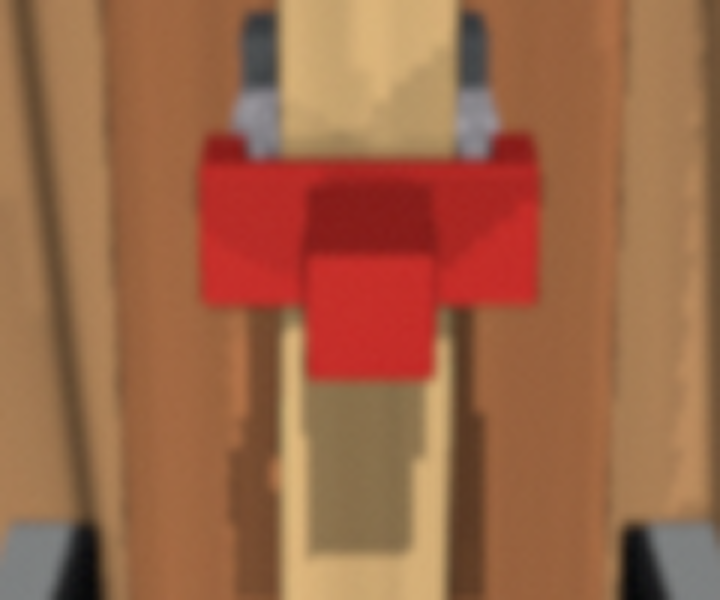

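```bash
python3 - <<'E'
from h import *
c=cap('wrist'); f=lambda x,y:((x+.5)/6-.5+220,(y+.5)/6-.5+170)
Q=np.array([onz(c,*f(*q),.092) for q in [(200,162),(540,162),(540,305),(202,305)]]);print('clip',Q.mean(0),np.linalg.norm(Q[0]-Q[1]))
d=Q[1]-Q[0];print(np.degrees(np.arctan2(d[1],d[0])))
c=cap('top');crop(c,'t28',220,170,350,220,6);crop(c,'t29',275,185,310,215,16)
bar()
E
python3 -m handwheel '[{"xyz":[0,0,0],"twist":[0,0,0],"hand":130},{"xyz":[0,0,0],"twist":[0,0,0],"hand":130},{"xyz":[0,0,0],"twist":[0,0,0],"hand":130},{"xyz":[0,0,0],"twist":[0,0,0],"hand":130},{"xyz":[0,0,0],"twist":[0,0,0],"hand":130},{"xyz":[0,0,0],"twist":[0,0,0],"hand":130},{"xyz":[0,0,0],"twist":[0,0,0],"hand":130},{"xyz":[0,0,0],"twist":[0,0,0],"hand":130}]'
python3 - <<'E'
from h import *
bar();bar()
E
```

```text
clip [ 0.5818167  -0.02863832  0.092     ] 0.044864317199218164
-4.08797668557112
scene [([242.7, 175.7], 9, -149.7, 80.6), ([310.7, 243.3], 15, 211.4, 78.1)]
top [([227.2, 190.9], 14, 212.5, 1.9), ([336.5, 201.0], 14, -146.7, 0.5)]
t 27.60 pos [ 0.5822 -0.0287  0.2039] jaw -4.1 w 0.0418 F [ 0.36  0.54 -0.08]
tcp in ridge y 1.5 x 2.1 z 203.9
t: 28.4
eef_pos: [0.5822, -0.0287, 0.2039]
ee_rot: [0.055, 1.569, -0.058]
wrist_force: [-0.1, 0.3, -0.6]
gripper_width: 0.0422
scene [([242.3, 175.9], 11, -152.4, 77.2), ([310.7, 243.3], 15, 211.4, 78.1)]
top [([227.2, 190.9], 14, 212.5, 1.9), ([336.5, 201.0], 14, -146.7, 0.5)]
t 28.50 pos [ 0.5822 -0.0287  0.2039] jaw -4.1 w 0.0421 F [-0.25  0.22  0.68]
tcp in ridge y 1.5 x 2.1 z 203.9
scene [([242.7, 175.7], 9, -149.7, 80.6), ([310.7, 243.3], 15, 211.4, 78.1)]
top [([227.2, 190.9], 14, 212.5, 1.9), ([336.5, 201.0], 14, -146.7, 0.5)]
t 28.60 pos [ 0.5822 -0.0287  0.2039] jaw -4.1 w 0.0419 F [-0.92 -0.02  0.07]
tcp in ridge y 1.5 x 2.1 z 203.9
```

View pics/t28.png

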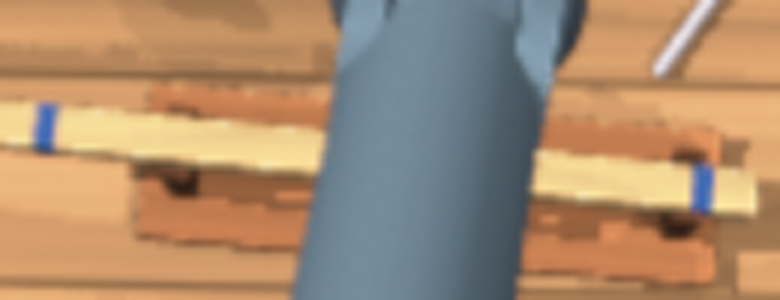

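```bash
python3 -c "
from cell import r
print(r.hand_in())"
```

```text
the job is handed in; nothing more can be done
None
```

The bar now lies level on the ridge with the red clip seated on it right over the ridge. I handed the job in at about 28.6 s; `hand_in` reported no verdict.

**Balancing the bar:** I pushed its left end in with the closed fingers in small steps. One push went a few millimetres too far and tipped it onto the right rest. I slid it back about 5–6 mm from the right end. It rocked for a while and then lay level.

**Placing the clip:** I gripped its post, checked it against the ridge cheeks with the wrist camera, lowered it gently, let go and rose clear.

**Last checks**
- **Bar:** the blue bands read about 78 mm and 77–81 mm high. When tipped right, the two ends differed by about 16 mm. Over the last second the readings stayed the same to within a few millimetres of camera noise.
- **Clip:** its centre is at y = -28.6 mm. The wrist camera puts the ridge at -28.3 mm and the top camera at -30 mm, so the clip is within about 1.5 mm along the bar either way. Across the bar it is also off by less than 2 mm.
- **Robot:** the wrist force was at noise level and the tool was about 95 mm above the release height.

**Disagreements and gaps**
- The scene-camera band heights are biased and noisy by several millimetres. I therefore also judged level from both rests' back cheeks showing above the bar and by comparing with the tipped readings.
- The arm hid the clip from the top camera at the end, so its final position rests on the wrist camera alone.
- I did not measure the jars, bowl and lifter again at the end. The arm never went near them at low height.

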